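# Unpin and release the hasp of a specimen case under a riser

## Robot

A 6-joint arm with a two-finger parallel gripper is mounted at the origin on a cart in front of the work surface, level with it; the furniture and walls round the work are solid. World frame = base frame: x ahead of the robot, y to its left, z up, the work surface at z = 0. Lengths are in m, angles in rad, forces in N, time in s.
With the tool pointing down it reaches from about 0.375 to 0.925 m from the base axis. Payload 5.7 kg.
Tool frame: the origin (TCP) lies where the fingers leave the gripper's body, on its centre line; the fingertips stand 73 mm ahead of it and the grasp point (between the pads) lies ctrl.hold_point_z ahead of it (ctrl.hold_point_z is the distance from the TCP to the grasp point, in m); z points along the fingers, y is the direction in which the jaws open and shut (so a half turn about z gives the same grasp; the last joint's range is limited). The gripper opens to 85 mm and grips with 20 to 120 N. Pads are 22 mm wide; open, the fingers measure 114 mm over their backs; the gripper's body (76 mm by 85 mm) begins 54 mm behind the grasp point. The pads swing forward as they close: fully open they stand 13 mm farther back than shut.
Start: joints at [1.093, 0.359, 1.51, -0, 1.272, -0.115], TCP at [0.213, 0.561, 0.304] pointing down, gripper open.
Joint ranges: [-2.97, 2.97], [-1.01, 2.36], [0.21, 2.38], [-0.96, 4.11], [0.2, 2.71], [-2.98, 2.98]. Speed limits (rad/s): [2.39, 2.39, 3.14, 3.14, 3.14, 3.14].

## Interface

Orientations are given as a rotation vector (axis times angle).
In Python, from bench import readout, get_image, order, ctrl gives the robot as it stands.
- The arm moves only by the shell command python3 -m pendant 'ROWS' [FORCE]. ROWS is JSON, a list of rows, each a list of 7 numbers: the closure in counts, from 0 (fully open) to 255 (shut), then the shift along the tool's x, y, z in mm, then the turn, a rotation vector about the tool's x, y, z in rad. In form: [[grip, x, y, z, wx, wy, wz], ...]. A call has 1 to 12 rows; each row shifts and turns the commanded pose from where the row before left it, along the tool's axes as they then stand; what a row does not reach is not made up. A row lasts 1/12 s, in which the tool goes at most 41.7 mm and 7.16 degrees, less where a joint would pass 70% of its speed; a pose out of reach is approached as far as the arm can. A call is refused whole if a number of a shift passes 41.7 or a number of a turn 0.125, either way. A call with a gripper value outside its range is refused whole. The fingers move at their own pace and stop on an object; FORCE is the grip in N (left out, the last holds). Time passes only in rows, so rows that do not move let the fingers close. It gives the time, the measured TCP pose, the force and the opening at its end, in the units of the state.
- readout.get_state(): the state, without advancing time (a new reading comes with each control period).
- get_image(name): name is "scene" or "top" or "wrist"; returns a dict with "pixels" (420x560x3 uint8, red, green, blue), "mtx" (3x3 intrinsics, pixels), "k1" (the pictures are not rectified: a ray, as slopes to the right and down, at radius r is drawn at 1 + k1 r^2 times it, then the intrinsics apply), "R" (3x3) and "t" (3): a world point X has camera coordinates R X + t. Camera axes: x right, y down, z forward; pixel columns grow to the right and rows downward; lengths in m; the calibration is good to about 2 mm. A picture is of the moment at which its call begins. There is no depth.
- order.sign_off(): hands the job in, once; it reports no verdict.
The state is a dict: "t": time; "joint_pos": joint angles; "qvel": joint speeds; "joint_efforts": joint torques, N m; "tool_pos": TCP position; "tool_rot": TCP orientation; "wrist_force": force on the tool from outside, world axes, zero at the start; "torque": the same for the moment, N m; "opening": finger opening in m.
Only numpy, scipy, OpenCV 4.12 (cv2) and the standard library are available. Lean on these libraries where they do the work, as an engineer would, in place of code of your own. Each camera call takes 0.05 s, during which the arm holds its last target.

## Task

Unlock the wooden specimen case that stands under the plywood riser: draw the black-headed locking pin straight out of its leaning brass sleeve and put it down inside the blue tray, lying flat on its floor. Then swing the steel hasp up by its red tab until it stands straight out level from the case, clear of the brass catch, and leave it there. Do not shift the tape roll, the black resin specimen or the oil bottle.

Things in the scene. Friction and masses are not known exactly. Their poses are not given: they have to be found in the camera images.
- sleeve_mouth (a point): centre of the upper mouth of the brass sleeve (14 mm square, 14 mm long, bore 9 mm) fixed on the case's front. Axes: x horizontal, away from the robot into the case, y left along the case's front, z up. The bore leans 35 degrees: the pin comes out along (-sin 35, 0, cos 35) of these axes. The case's front face is at x = +34 mm, its top at z = +17 mm; the bench is 94 mm below, nothing between
- board_edge (a point): middle of the lower front edge of the plywood board (270 mm wide) that hangs over the case, 91 mm above the sleeve's mouth and 12 mm behind it; axes as sleeve_mouth. A vertical gripper at the pin or tab strikes this board: lean the tool back as the sleeve does
- pin_grip (a point): grasp point of the locking pin (60 g), on its axis in the black round head (18 mm across, 30 mm long; its end is 12 mm from here). 21 mm above the sleeve's mouth when home. Steel shaft 8 mm across, 42.5 mm long below the collar; its end blocks the hasp. In this frame the axis from tip to head is always (-sin 35 deg, 0, cos 35 deg); in the sleeve the axes are parallel to sleeve_mouth's
- pin_tip (a point): centre of the end of the pin's shaft, 63.5 mm from pin_grip along its axis
- hasp (a joint): angle of the hasp, rad: 0 hangs down on the case's front over the catch, 1.57 stands straight out level (its stop). Hinge friction of about 0.06 N m keeps it where it is left. While the pin is in, it blocks the hasp after less than about 0.1
- hasp_tab (a point): middle of the hasp's red tab: a bar 12 mm wide along y, 8 mm thick, standing 34 mm forward from the left end of the hasp's cross bar; this point is 10 mm from its end. Axes move with the hasp; at 0 they are those of sleeve_mouth and the tab points along -x. It can be pinched on its two sides along y with about 25 N and then pivots between the fingers as the hasp swings
- hasp_hinge (a point): point on the hasp's hinge axis beside the tab; the axis is y of this frame (axes as sleeve_mouth). With the hasp at 0 the tab point lies 25.5 mm in -x and 44 mm below; opening carries it towards the robot and up
- tray_in (a point): centre of the inner floor of the fixed blue open tray (150 mm along its x, 120 mm along y, 22 mm high, walls 4 mm); z up, floor about 5 mm above the bench
- tape: cream roll of masking tape lying flat, 100 mm across, 25 mm high, origin under its centre; leave alone
- coupon: small round specimen of black resin with a metal coupon in its top, 30 mm across, 17 mm high, standing right of the riser, origin under its centre; leave alone
- oil: small cream oil bottle with a red spout, 39 mm across, 135 mm high, standing left of the riser, origin under its centre; leave alone

How it is judged:
By the outcome, as a careful person would: the job done as asked, in the order asked, and still so for the second after the job is handed in, with the robot touching nothing.
It also fails if it takes over 58 s, if anything falls off the work surface, if the arm or the gripper's body presses on something with over 40 N, if the wrist force passes 120 N, or if a joint passes its speed limit or range.

## Working session

There is one attempt and no reset: what is moved stays moved. The work goes in short steps, Python scripts to look and compute and a shell command to move; the robot and the scene stay as the last step left them, time stands still between calls to the robot, and variables do not carry over. Pictures are saved under pics/ and viewed, and the job is handed in when it is done.

```bash
ls; mkdir -p pics
python3 - <<'E'
from bench import readout,get_image,ctrl
import cv2
print(readout.get_state(), ctrl.hold_point_z)
for n in ["scene","top","wrist"]:
    im=get_image(n); cv2.imwrite(f"pics/{n}0.png",im["pixels"][:,:,::-1]); print(n,im["mtx"],im["k1"],im["R"],im["t"])
E
```

```text
pics
{'t': 0.0, 'joint_pos': array([ 1.09291328e+00,  3.59497631e-01,  1.51143471e+00,  3.24458387e-06,
        1.27251142e+00, -1.15108014e-01]), 'qvel': array([-5.49451986e-04, -1.08648179e-03, -5.09032198e-04, -6.94851610e-04,
        7.75455864e-04,  6.99093317e-05]), 'joint_efforts': array([-2.59739005e-03, -5.27622056e+01, -2.78622848e+01, -2.43946042e-04,
        1.28245668e-02, -3.77762990e-05]), 'tool_pos': array([0.21267787, 0.56045308, 0.30305699]), 'tool_rot': array([-5.66629196e-01, -3.08951639e+00,  2.77893554e-03]), 'wrist_force': array([-0.02132023,  0.5189528 ,  0.59373193]), 'torque': array([ 0.03190565,  0.00522566, -0.00025574]), 'opening': 0.08549340992441276} 0.0539
scene [[490.62531001   0.         285.39737864]
 [  0.         490.62531001 208.46374999]
 [  0.           0.           1.        ]] 0.025793268806579634 [[ 8.23885849e-01 -5.66755389e-01 -6.60402865e-04]
 [-3.33902057e-01 -4.84447415e-01 -8.08591441e-01]
 [ 4.57953626e-01  6.66407556e-01 -5.88370161e-01]] [-0.57117016  0.24331003  0.9343237 ]
top [[478.07579001   0.         289.54126062]
 [  0.         478.07579001 214.40504261]
 [  0.           0.           1.        ]] -0.09527011880590736 [[-0.06783134 -0.99767434 -0.0066954 ]
 [-0.97030548  0.06752928 -0.23226509]
 [ 0.23217705 -0.00925827 -0.97262948]] [-0.08405591  0.63314846  0.90633506]
wrist [[334.89277307   0.         279.99553676]
 [  0.         334.89277307 211.11024021]
 [  0.           0.           1.        ]] -0.0648724288674314 [[ 0.3549302   0.93489229 -0.00098087]
 [ 0.89752542 -0.34044989  0.28025343]
 [ 0.26167284 -0.10035076 -0.95992554]] [-0.59975988 -0.03704588  0.37822215]
```

View pics/scene0.png

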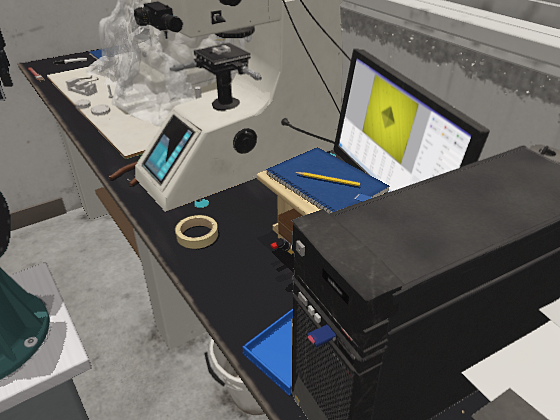

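View pics/top0.png

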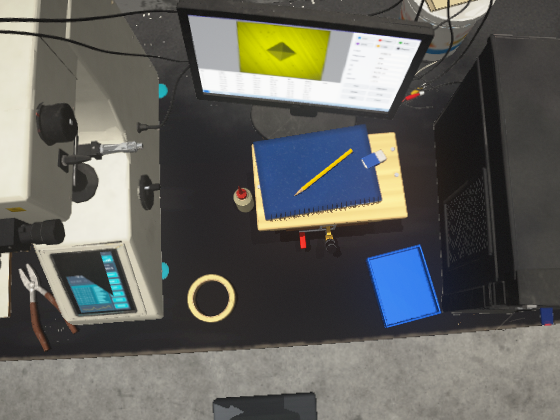

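View pics/wrist0.png

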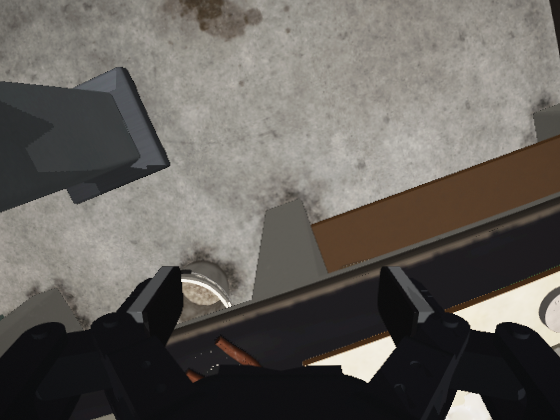

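The scene view shows the red tab near (275,245), the tape at (197,231) and the tray at (270,350). The top view shows the tab at (303,241), the pin at (331,238), the tray centre near (405,286), the oil bottle at (243,199) and the tape at (211,298). I'll enlarge both.

```bash
cat > h.py <<'E'
import numpy as np, cv2
from scipy.spatial.transform import Rotation as Ro
from bench import readout,get_image,ctrl
HZ=ctrl.hold_point_z
def und(im,uv):
    p=(np.array(uv,float)-im["mtx"][:2,2])/im["mtx"][0,0]
    rd=np.linalg.norm(p); r=rd
    for _ in range(20): r=rd/(1+im["k1"]*r*r)
    return p*(r/rd if rd>0 else 1)
def ray(im,uv):
    d=im["R"].T@np.r_[und(im,uv),1]; return -im["R"].T@im["t"], d/np.linalg.norm(d)
def atz(im,uv,z):
    o,d=ray(im,uv); return o+d*(z-o[2])/d[2]
def proj(im,X):
    c=im["R"]@np.asarray(X)+im["t"]; p=c[:2]/c[2]; r2=p@p
    return p*(1+im["k1"]*r2)*im["mtx"][0,0]+im["mtx"][:2,2]
def tri(obs):
    A=np.zeros((3,3));b=np.zeros(3);L=[]
    for im,uv in obs:
        o,d=ray(im,uv);P=np.eye(3)-np.outer(d,d);A+=P;b+=P@o;L.append((o,P))
    X=np.linalg.solve(A,b); return X,[np.linalg.norm(P@(X-o)) for o,P in L]
def snap(n,f,box=None,s=1):
    im=get_image(n); p=im["pixels"][:,:,::-1]
    np.savez(f"pics/{f}.npz",**{k:im[k] for k in im})
    if box: x0,y0,x1,y1=box; p=cv2.resize(p[y0:y1,x0:x1],None,fx=s,fy=s,interpolation=cv2.INTER_CUBIC)
    cv2.imwrite(f"pics/{f}.png",p); return im
def load(f): return dict(np.load(f"pics/{f}.npz"))
E
python3 - <<'E'
from h import *
snap("top","t1",(230,180,450,335),3.6)
snap("scene","s1",(230,170,330,270),6)
E
```

```text
(no output)
```

View pics/t1.png

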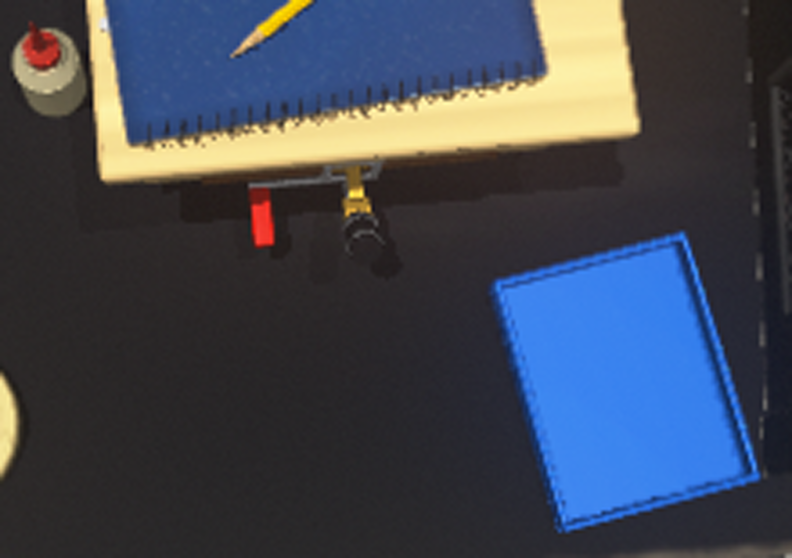

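View pics/s1.png

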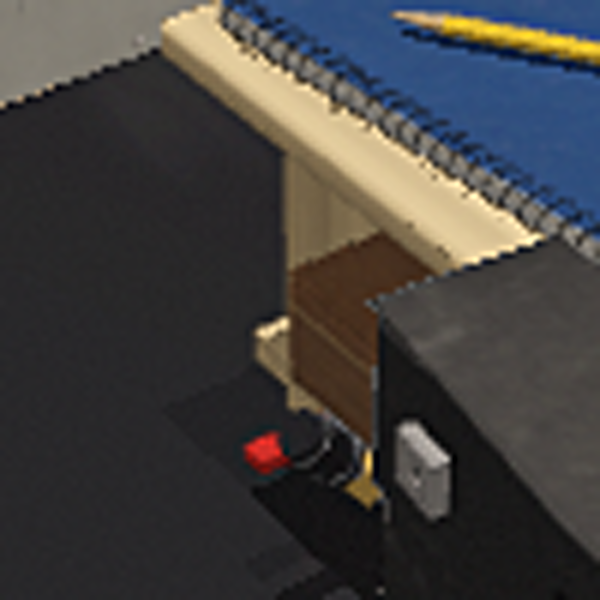

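Run:
```python
from h import *
im=load("t1")
print("cam",-im["R"].T@im["t"])
c=lambda x,y:(230+x/3.6,180+y/3.6)
a=atz(im,c(105,183),.185);b=atz(im,c(638,135),.185);print("board",a,b,np.linalg.norm(a-b),"yaw",np.degrees(np.arctan2((a-b)[1],(a-b)[0])-np.pi/2),(a+b)/2)
print("pinhead z.12",atz(im,c(366,238),.12))
for p in[(497,285),(684,237),(757,478),(564,529)]: print("tray top",atz(im,c(*p),.022))
print("tab end z .05..",atz(im,c(265,245),.0575), atz(im,c(258,190),.0575))
p=im["pixels"][:,:,::-1][215:265,285:355]
cv2.imwrite("pics/t1z.png",cv2.resize(p,None,fx=11,fy=11,interpolation=cv2.INTER_CUBIC))
```

```text
cam [ 0.39821559 -0.1182254   1.02802369]
board [ 0.57291943 -0.06964709  0.185     ] [ 0.57883191 -0.33925811  0.185     ] 0.26967583606512424 yaw 1.2562777713643898 [ 0.57587567 -0.2044526   0.185     ]
pinhead z.12 [ 0.54679188 -0.20344549  0.12      ]
tray top [ 0.5294188  -0.28731034  0.022     ]
tray top [ 0.54990112 -0.40190836  0.022     ]
tray top [ 0.40609965 -0.42710318  0.022     ]
tray top [ 0.38618365 -0.31158984  0.022     ]
tab end z .05.. [ 0.5570069 -0.1514667  0.0575   ] [ 0.5891706  -0.14983215  0.0575    ]
```

View pics/t1z.png

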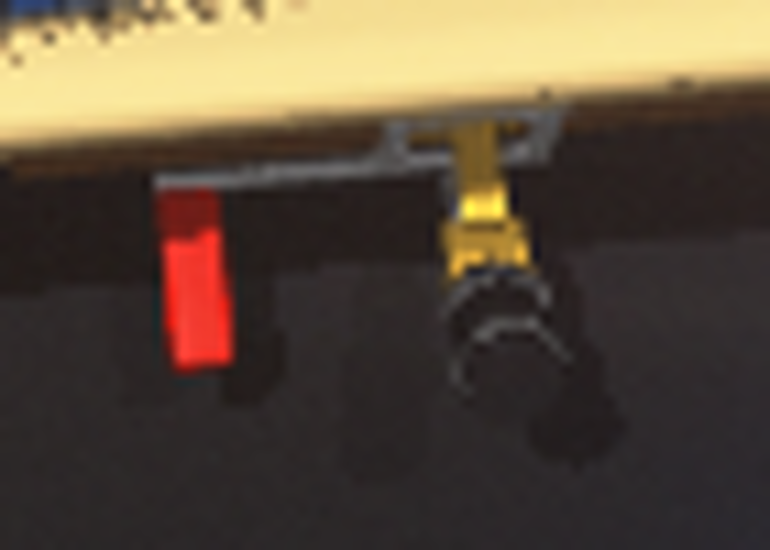

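Run:
```python
from h import *
im=load("t1");sc=load("s1")
for n,z in[((45,335),0),((45,335),.15),((35,240),.25),((5,250),.4),((75,320),0.05)]: print("scope",n,z,atz(im,n,z))
print("tab end",tri([(im,(303.5,247.7)),(sc,(273.5,246.3))]))
w=load("t1") 
wi=get_image("wrist"); st=readout.get_state()
R=Ro.from_rotvec(st["tool_rot"]).as_matrix()
print("cam in tool",R.T@(-wi["R"].T@wi["t"]-st["tool_pos"]), "cam axes in tool\n",(wi["R"]@R)); print(R)
# target
yaw=np.radians(1.26);Z=Ro.from_euler("z",yaw).as_matrix()
a=np.radians(35);ax=Z@np.array([-np.sin(a),0,np.cos(a)])
m=np.array([.564,-.2045,.094]);g=m+.021*ax
for s in(1,-1):
    z=-ax;y=Z@np.array([0,s,0]);x=np.cross(y,z);T=np.c_[x,y,z]
    print(s,"x",x,"rel rotvec tool",Ro.from_matrix(R.T@T).as_rotvec(),"abs",Ro.from_matrix(T).as_rotvec())
print("grip",g,"TCP",g+HZ*ax,"TCP pre",g+(HZ+.06)*ax)
```

```text
scope (45, 335) 0 [0.41310239 0.41708885 0.        ]
scope (45, 335) 0.15 [0.41093024 0.3389806  0.15      ]
scope (35, 240) 0.25 [0.56928968 0.31088447 0.25      ]
scope (5, 250) 0.4 [0.52496145 0.27175295 0.4       ]
scope (75, 320) 0.05 [0.43990532 0.32695333 0.05      ]
tab end (array([ 0.55764732, -0.15137465,  0.06077065]), [np.float64(0.0004605290496778342), np.float64(0.0004605290496777033)])
cam in tool [ 0.07034925  0.0004635  -0.06961047] cam axes in tool
 [[-7.30486358e-05  9.99999890e-01 -4.63949558e-04]
 [-9.59871358e-01 -2.00227612e-04 -2.80440610e-01]
 [-2.80440672e-01  4.24846089e-04  9.59871267e-01]]
[[-9.34918637e-01  3.54861973e-01 -3.48869702e-04]
 [ 3.54862128e-01  9.34918442e-01 -6.13940115e-04]
 [ 1.08300717e-04 -6.97784700e-04 -9.99999751e-01]]
1 x [-0.81895398 -0.01801264 -0.57357644] rel rotvec tool [-0.11814795 -0.60345737 -0.3724603 ] abs [-0.02782649  2.53059734  0.00877366]
-1 x [0.81895398 0.01801264 0.57357644] rel rotvec tool [-0.83335367  0.16315821  2.64193524] abs [-2.98971908 -0.032875   -0.94265481]
grip [ 0.55195781 -0.20476486  0.11120219] TCP [ 0.52104951 -0.20544468  0.15535449] TCP pre [ 0.48664325 -0.20620144  0.20450361]
```

```bash
python3 -m pendant '[[0,-27,-31,0,0,0,0],[0,-27,-31,0,0,0,0],[0,-27,-31,0,0,0,0],[0,-27,-31,0,0,0,0],[0,-27,-31,0,0,0,0],[0,-27,-31,0,0,0,0],[0,-27,-31,0,0,0,0],[0,-27,-31,0,0,0,0]]' 60
python3 -m pendant '[[0,-23,-33,-3,0,0,0],[0,-23,-33,-3,0,0,0],[0,-23,-33,-3,0,0,0],[0,-23,-33,-3,0,0,0],[0,-23,-33,-3,0,0,0],[0,-23,-33,-3,0,0,0],[0,-23,-33,-3,0,0,0],[0,-23,-33,-3,0,0,0],[0,-23,-33,-3,0,0,0]]'
```

```text
t: 0.97
tool_pos: [0.327, 0.2506, 0.3041]
tool_rot: [0.566, 3.09, 0.0]
wrist_force: [0.2, -0.3, 0.9]
opening: 0.0854
t: 1.72
tool_pos: [0.4149, -0.1009, 0.3313]
tool_rot: [0.567, 3.089, -0.0]
wrist_force: [0.7, -0.6, 0.8]
opening: 0.0853
```

```bash
python3 -m pendant '[[90,0,0,0,-0.0197,-0.1006,-0.0621],[90,0,0,0,-0.0197,-0.1006,-0.0621],[90,0,0,0,-0.0197,-0.1006,-0.0621],[90,0,0,0,-0.0197,-0.1006,-0.0621],[90,0,0,0,-0.0197,-0.1006,-0.0621],[90,0,0,0,-0.0197,-0.1006,-0.0621]]'
python3 - <<'E'
from h import *
st=readout.get_state();R=Ro.from_rotvec(st["tool_rot"]).as_matrix();print(st["joint_pos"],R)
print("to view",R.T@(np.array([.455,-.206,.25])-st["tool_pos"])*1000)
E
```

```text
t: 2.22
tool_pos: [0.4144, -0.0971, 0.3305]
tool_rot: [0.011, 2.58, 0.016]
wrist_force: [-0.8, 1.5, 0.7]
opening: 0.0553
[-0.62845109 -0.12839114  2.14447713  0.50423356  0.72541142 -2.50459117] [[-0.8465481   0.00426712  0.53229513]
 [ 0.0109486   0.99989591  0.00939675]
 [-0.53219962  0.01378269 -0.8465067 ]]
to view [   7.29735025 -109.83841477   88.73780329]
```

```bash
python3 -m pendant '[[90,2,-36,29,0,0,0],[90,2,-36,29,0,0,0],[90,2,-36,29,0,0,0],[90,0,0,0,0,0,0]]'
python3 - <<'E'
from h import *
st=readout.get_state();print(st["joint_pos"],st["tool_pos"],st["tool_rot"])
snap("wrist","w2")
snap("top","t2")
E
```

```text
t: 2.55
tool_pos: [0.4529, -0.1992, 0.2554]
tool_rot: [0.02, 2.588, 0.018]
wrist_force: [-0.9, -0.2, -0.6]
opening: 0.0555
[-0.7938215   0.14056887  2.11422358  0.72498499  0.61225189 -2.89543692] [ 0.45288245 -0.19918347  0.25537882] [0.0202721  2.58780876 0.01802081]
```

View pics/w2.png

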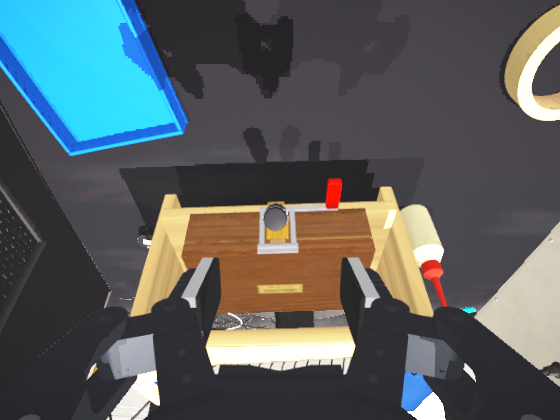

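View pics/t2.png

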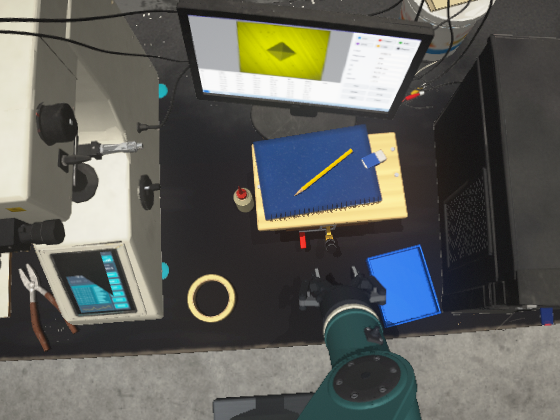

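Run:
```python
from h import *
im=load("w2")
p=im["pixels"][:,:,::-1][165:265,240:370]
cv2.imwrite("pics/w2z.png",cv2.resize(p,None,fx=6,fy=6,interpolation=cv2.INTER_CUBIC))
```

```text
(no output)
```

View pics/w2z.png

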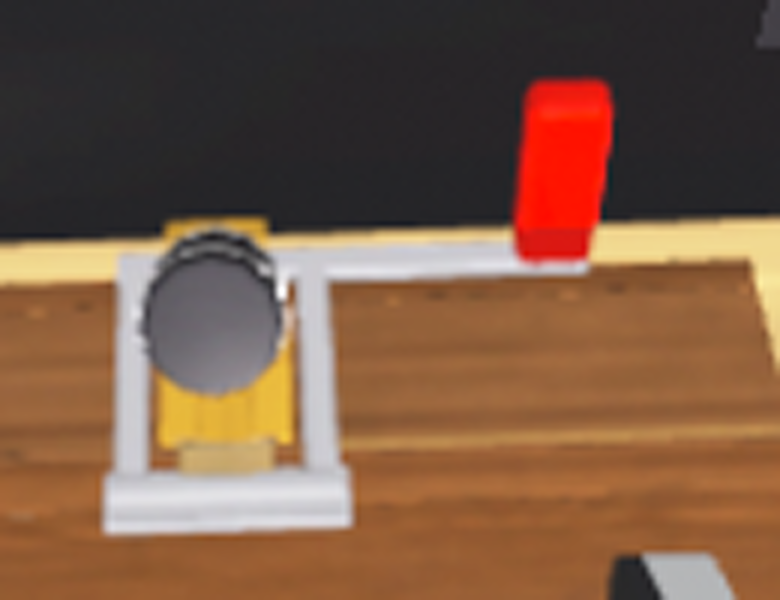

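Run:
```python
from h import *
t=load("t1");w=load("w2");sc=load("s1")
print("head end",tri([(t,(331.5,248.5)),(w,(275.7,219.0))]),"at z.121",atz(w,(275.7,219),.121))
print("tab end",tri([(t,(303.5,247.7)),(w,(334.7,181.2)),(sc,(273.5,246.3))]))
# hasp direction check: hinge barrel ends in w2z
k=lambda x,y:(240+x/6,165+y/6)
a=atz(w,k(105,505),.105);b=atz(w,k(350,500),.105);print("hinge barrel",a,b,np.degrees(np.arctan2(-(a-b)[0],(a-b)[1])))
a=atz(w,k(520,255),.061);b=atz(w,k(120,268),.061);print("crossbar",a,b,np.degrees(np.arctan2((b-a)[0],(a-b)[1])))
st=readout.get_state();R=Ro.from_rotvec(st["tool_rot"]).as_matrix()
Z=Ro.from_euler("z",1.26,degrees=True).as_matrix();a=np.radians(35)
ax=Z@np.array([-np.sin(a),0,np.cos(a)])
m=np.array([.564,-.2045,.094]);print("predicted head end",m+.033*ax, proj(w,m+.033*ax),proj(t,m+.033*ax))
```

```text
head end (array([ 0.54244188, -0.20180531,  0.11769422]), [np.float64(0.0011286024502210159), np.float64(0.0011286024502210055)]) at z.121 [ 0.53836607 -0.20063604  0.121     ]
tab end (array([ 0.55789943, -0.15027832,  0.06095447]), [np.float64(0.0011400850224642144), np.float64(0.0018764726641026955), np.float64(0.001104471905735568)])
hinge barrel [ 0.59720395 -0.21769777  0.105     ] [ 0.59722748 -0.18179183  0.105     ] 179.9624647787073
crossbar [ 0.59291147 -0.15235831  0.061     ] [ 0.59405564 -0.21628727  0.061     ] 1.0253447989192266
predicted head end [ 0.54507655 -0.20491622  0.12103202] [270.03084483 225.13479089] [332.54925699 246.84757504]
```

```bash
cat > tgt.py <<'E'
from h import *
Z=Ro.from_euler("z",1.2,degrees=True).as_matrix();a=np.radians(35)
def fr(lean,roll,Z=Z):
    ax=Z@np.array([-np.sin(lean),0,np.cos(lean)]);y=Z@np.array([0,1,0]);z=-ax
    return np.c_[np.cross(y,z),y,z]@Ro.from_euler("z",roll).as_matrix()
AX=fr(a,0)[:,2]*-1
G=np.array([.5501,-.2024,.1107])
def go(T,p):  # p grasp point
    st=readout.get_state();R=Ro.from_rotvec(st["tool_rot"]).as_matrix()
    tcp=p-HZ*T[:,2]
    print("q",st["joint_pos"].round(2),"F",st["wrist_force"].round(1))
    print("turn",Ro.from_matrix(R.T@T).as_rotvec().round(4),"shift now-axes",(R.T@(tcp-st["tool_pos"])*1000).round(1),"shift tgt-axes",(T.T@(tcp-st["tool_pos"])*1000).round(1),"grasp err/world",((tcp-st["tool_pos"])*1000).round(1))
E
python3 - <<'E'
from tgt import *
go(fr(a,.4),G+.045*AX)
E
```

```text
q [-0.79  0.13  2.12  0.72  0.62 -2.89] F [-0.4  0.6  0.2]
turn [-0.0109 -0.0557  0.3651] shift now-axes [ -1.2 -10.1  78.2] shift tgt-axes [ -0.7 -10.6  78.1] grasp err/world [ 42.1  -9.1 -66. ]
```

```bash
python3 -m pendant '[[90,0,-3,15,-0.003,-0.014,0.091],[90,0,-3,15,-0.003,-0.014,0.091],[90,0,-3,15,-0.003,-0.014,0.091],[90,0,-2,15,-0.003,-0.014,0.091],[90,0,0,0,0,0,0]]'
python3 - <<'E'
from tgt import *
go(fr(a,.4),G+.045*AX)
E
```

```text
t: 3.07
tool_pos: [0.483, -0.2023, 0.2078]
tool_rot: [0.475, 2.491, 0.169]
wrist_force: [-0.1, -0.1, 0.4]
opening: 0.0551
q [-0.77  0.28  2.15  1.06  0.49 -2.87] F [-0.1 -0.1  0.4]
turn [0.0023 0.0026 0.0016] shift now-axes [ 0.1 -1.8 19.1] shift tgt-axes [ 0.1 -1.7 19.1] grasp err/world [ 10.4  -1.3 -16. ]
```

```bash
python3 -m pendant '[[90,0,0,0,0,0,0.124],[90,0,0,0,0,0,0.124],[90,0,0,0,0,0,0.124],[90,0,0,0,0,0,0.124],[90,0,0,0,0,0,0.124],[90,0,0,0,0,0,0.124],[90,0,0,0,0,0,0.124],[90,0,0,0,0,0,0.124],[90,0,0,0,0,0,0.124],[90,0,0,0,0,0,0.124],[90,0,0,0,0,0,0.124],[90,0,0,0,0,0,0.124]]' && python3 -m pendant '[[90,0,0,0,0,0,0.124],[90,0,0,0,0,0,0.124],[90,0,0,0,0,0,0.124],[90,0,0,0,0,0,0.124],[90,0,0,0,0,0,0.124],[90,0,0,0,0,0,0.124],[90,0,0,0,0,0,0.124],[90,0,0,0,0,0,0.124],[90,0,0,0,0,0,0.124],[90,0,0,0,0,0,0.124],[90,0,0,0,0,0,0]]'
python3 - <<'E'
from tgt import *
go(fr(a,np.pi),G+.045*AX)
snap("wrist","w3")
E
```

```text
t: 4.07
tool_pos: [0.4829, -0.2025, 0.2102]
tool_rot: [2.167, 1.61, 0.699]
wrist_force: [0.5, 0.0, -0.4]
opening: 0.055
t: 4.98
tool_pos: [0.4829, -0.2026, 0.2101]
tool_rot: [-2.993, -0.058, -0.952]
wrist_force: [-0.0, 0.7, -0.1]
opening: 0.0552
q [-0.77  0.27  2.15  1.06  0.49 -0.14] F [-0.   0.7 -0.1]
turn [ 0.0006 -0.0048  0.0181] shift now-axes [-2.1  1.1 21. ] shift tgt-axes [-2.   1.2 21. ] grasp err/world [ 10.5  -1.  -18.3]
```

View pics/w3.png

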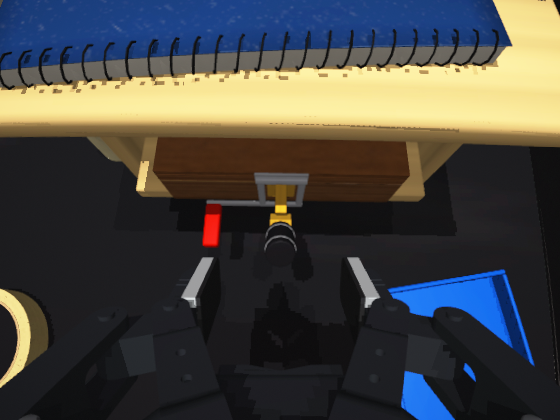

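The pin head now sits between the fingers at about (280,238), with the tab at (212,225) and the board edge across row 130. I'll zoom in on the pin.

Run:
```python
from h import *
im=load("w3")
p=im["pixels"][:,:,::-1][165:265,190:320]
cv2.imwrite("pics/w3z.png",cv2.resize(p,None,fx=6,fy=6,interpolation=cv2.INTER_CUBIC))
```

```text
(no output)
```

View pics/w3z.png

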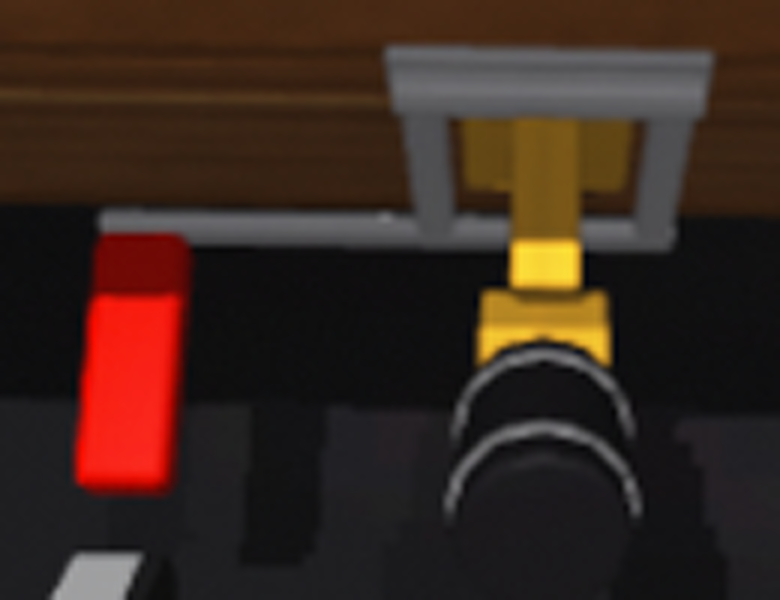

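Run:
```python
from tgt import *
t=load("t1");w=load("w2");w3=load("w3")
print(tri([(t,(331.5,248.5)),(w,(275.7,219.0)),(w3,(280.5,252.5))]),tri([(w,(275.7,219.0)),(w3,(280.5,252.5))]))
for z in(.118,.1205): print(proj(w3,np.array([.5432,-.2025,z])))
print("tab end topedge",tri([(w,(240+568/6,165+113/6)),(w3,(190+125/6,165+484/6))]))
print("tab root topedge",tri([(w,(240+553/6,165+228/6)),(w3,(190+140/6,165+293/6))]))
```

```text
(array([ 0.54218521, -0.20172698,  0.11790102]), [np.float64(0.0012235190936275536), np.float64(0.0010527274011728337), np.float64(0.0002634385095521789)]) (array([ 0.54195258, -0.2011387 ,  0.11791803]), [np.float64(0.0004574538901468149), np.float64(0.00045745389014685)])
[282.14145302 250.39613306]
[282.21272565 249.45851496]
tab end topedge (array([ 0.55573248, -0.15002223,  0.0674211 ]), [np.float64(0.00044349666071970967), np.float64(0.00044349666071970934)])
tab root topedge (array([ 0.58064274, -0.1493863 ,  0.06669082]), [np.float64(0.00033218463208388135), np.float64(0.0003321846320839194)])
```

```bash
sed -i 's/^G=.*/G=np.array([.5490,-.2016,.1100])/' tgt.py
python3 - <<'E'
from tgt import *
go(fr(a,np.pi),G)
E
```

```text
q [-0.77  0.27  2.15  1.06  0.49 -0.15] F [ 0.4 -0.2 -0. ]
turn [ 0.0006 -0.0047  0.0242] shift now-axes [-3.5  0.1 65.8] shift tgt-axes [-3.2  0.2 65.8] grasp err/world [ 35.1   0.5 -55.7]
```

```bash
python3 -m pendant '[[90,-3.5,0,16,0,-0.005,0.024],[90,0,0,16,0,0,0],[90,0,0,16,0,0,0],[90,0,0,8,0,0,0],[90,0,0,0,0,0,0]]'
python3 - <<'E'
from tgt import *
go(fr(a,np.pi),G)
E
```

```text
t: 5.45
tool_pos: [0.5127, -0.2025, 0.16]
tool_rot: [-2.99, -0.031, -0.94]
wrist_force: [0.1, 0.3, 0.3]
opening: 0.055
q [-0.72  0.41  2.14  1.29  0.41 -0.33] F [0.1 0.3 0.3]
turn [-0.0008  0.0019 -0.0002] shift now-axes [ 1.  -0.1  7.9] shift tgt-axes [ 1.  -0.1  7.9] grasp err/world [ 5.3  0.2 -5.9]
```

```bash
python3 -m pendant '[[90,1,0,8,0,0,0],[90,0,0,0,0,0,0]]'
python3 - <<'E'
from tgt import *
go(fr(a,np.pi),G)
snap("wrist","w4",(150,150,420,350),2.9)
E
```

```text
t: 5.62
tool_pos: [0.518, -0.2028, 0.1548]
tool_rot: [-2.99, -0.029, -0.941]
wrist_force: [-0.4, 0.9, -0.7]
opening: 0.055
q [-0.71  0.42  2.13  1.32  0.41 -0.36] F [-0.4  0.9 -0.7]
turn [ 0.0001  0.0011 -0.0017] shift now-axes [-0.3 -0.5  0.6] shift tgt-axes [-0.3 -0.5  0.6] grasp err/world [ 0.1  0.5 -0.7]
```

View pics/w4.png

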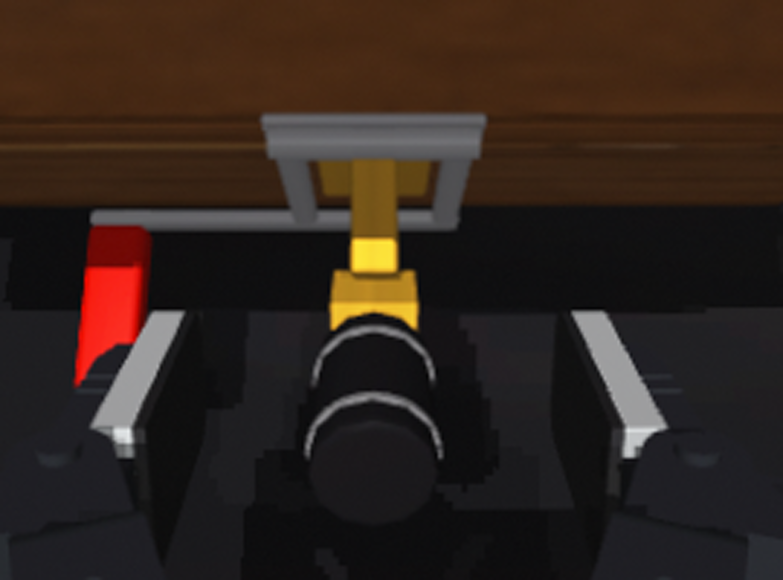

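The pads straddle the head: inner tips at x 183 and 573 in the crop, head centre at 375. The grasp is centred, so I'll close.

```bash
python3 -m pendant '[[150,0,0,0.5,0,0,0],[190,0,0,0,0,0,0],[255,0,0,0,0,0,0],[255,0,0,0,0,0,0],[255,0,0,0,0,0,0],[255,0,0,0,0,0,0]]' 50
```

```text
t: 6.17
tool_pos: [0.5178, -0.2027, 0.1545]
tool_rot: [-2.989, -0.023, -0.941]
wrist_force: [-2.5, 1.8, 5.8]
opening: 0.0164
```

```bash
python3 -m pendant '[[255,0,0,-4,0,0,0],[255,0,0,-6,0,0,0],[255,0,0,-6,0,0,0],[255,0,0,0,0,0,0]]'
python3 - <<'E'
from tgt import *
go(fr(a,np.pi),G+.016*AX)
snap("wrist","w5",(150,150,420,350),2.9)
E
```

```text
t: 6.5
tool_pos: [0.5078, -0.2029, 0.1674]
tool_rot: [-2.99, -0.023, -0.939]
wrist_force: [-2.4, 1.2, -1.2]
opening: 0.0165
q [-0.73  0.39  2.14  1.25  0.42 -0.29] F [-2.4  1.2 -1.2]
turn [ 0.0006  0.0025 -0.0055] shift now-axes [ 0.8 -0.5  0.7] shift tgt-axes [ 0.8 -0.5  0.7] grasp err/world [ 1.1  0.5 -0.1]
```

View pics/w5.png

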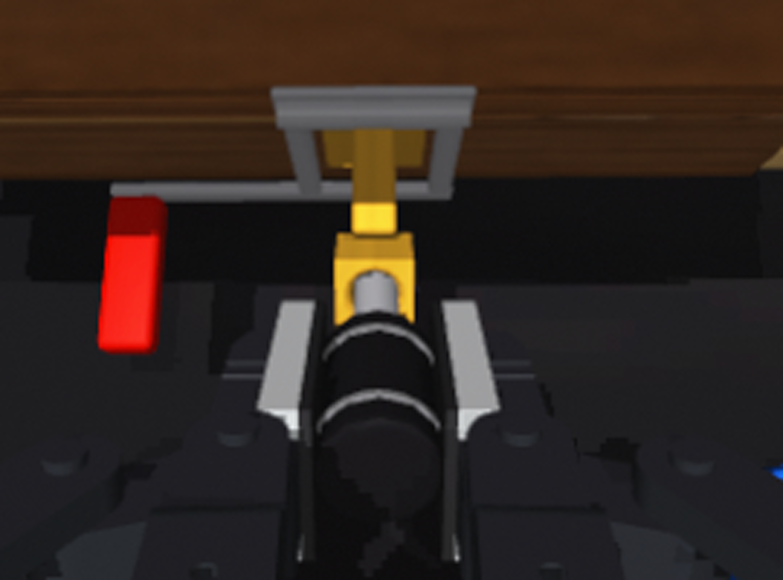

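The shaft is coming out of the sleeve: bright steel is visible at about (375,290) in the crop. I'll keep drawing straight out.

```bash
python3 -m pendant '[[255,0,0,-8,0,0,0],[255,0,0,-8,0,0,0],[255,0,0,-8,0,0,0],[255,0,0,-10,0,0,0],[255,0,0,-15,0,0,0],[255,0,0,-15,0,0,0],[255,0,0,0,0,0,0]]'
python3 - <<'E'
from tgt import *
go(fr(a,np.pi),G+.08*AX)
snap("wrist","w6",(150,150,420,350),2.9)
E
```

```text
t: 7.13
tool_pos: [0.4719, -0.2044, 0.2211]
tool_rot: [-2.991, -0.022, -0.943]
wrist_force: [-0.5, 0.6, 0.3]
opening: 0.0165
q [-0.8   0.24  2.15  0.99  0.52 -0.07] F [-0.5  0.6  0.3]
turn [ 0.0024  0.0001 -0.0052] shift now-axes [-0.5 -1.2  1.3] shift tgt-axes [-0.5 -1.2  1.3] grasp err/world [ 0.3  1.2 -1.4]
```

View pics/w6.png

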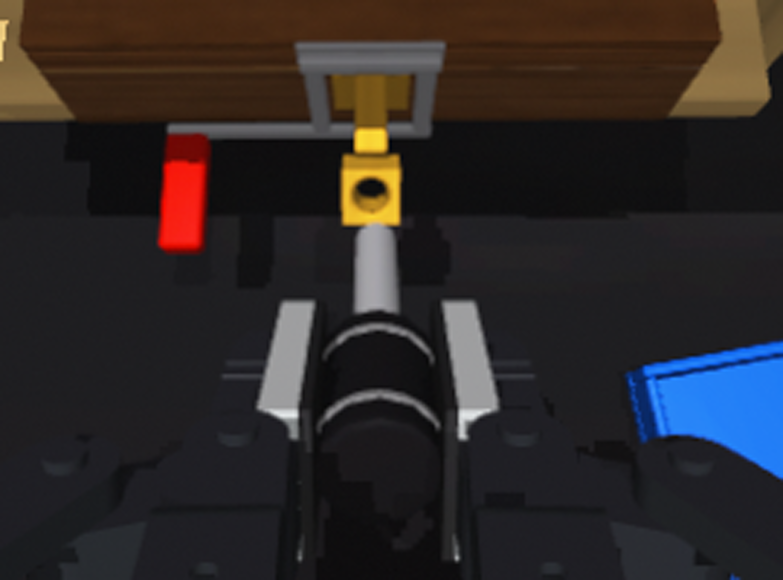

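The pin is clear of the sleeve: the bore is empty at (370,193) and the whole shaft is visible. Next is the tray. I'll lean further with the heading along the tray's x axis, so the pin nearly lies down.

Run:
```python
from tgt import *
Zt=Ro.from_euler("z",9.6,degrees=True).as_matrix()
T=fr(np.radians(52),np.pi,Zt)
tip=np.array([.512,-.3495,.06])
go(T,tip-.0635*T[:,2])
print(T)
```

```text
q [-0.79  0.24  2.15  1.    0.52 -0.07] F [-0.1 -0.2 -1.8]
turn [ 0.1046  0.2961 -0.1115] shift now-axes [-94.7 159.6  41.1] shift tgt-axes [-117.3  149.5   -6.9] grasp err/world [ -51.6 -160.3  -88.2]
[[ 6.07039775e-01  1.66768747e-01  7.76975480e-01]
 [ 1.02673093e-01 -9.85996037e-01  1.31415566e-01]
 [ 7.88010754e-01  9.65034847e-17 -6.15661475e-01]]
```

```bash
python3 -m pendant '[[255,-6,40,0,0,0,0],[255,-6,40,0,0,0,0],[255,-6,40,0,0,0,0],[255,-6,38,0,0,0,0],[255,0,0,0,0.035,0.099,-0.037],[255,0,0,0,0.035,0.099,-0.037],[255,0,0,0,0.035,0.098,-0.037],[255,0,0,0,0,0,0]]'
python3 - <<'E'
from tgt import *
Zt=Ro.from_euler("z",9.6,degrees=True).as_matrix()
T=fr(np.radians(52),np.pi,Zt)
tip=np.array([.512,-.3495,.06])
go(T,tip-.0635*T[:,2])
snap("wrist","w7");snap("top","t7")
E
```

```text
t: 7.85
tool_pos: [0.4539, -0.3629, 0.202]
tool_rot: [-2.769, -0.207, -1.301]
wrist_force: [-0.3, -0.5, -0.8]
opening: 0.0163
q [-1.21  0.48  2.01  1.24  0.92 -0.73] F [-0.3 -0.5 -0.8]
turn [ 0.0038  0.0283 -0.0167] shift now-axes [-74.8  -2.4  19. ] shift tgt-axes [-75.2  -3.6  16.9] grasp err/world [-33.1  -2.  -69.7]
```

View pics/w7.png

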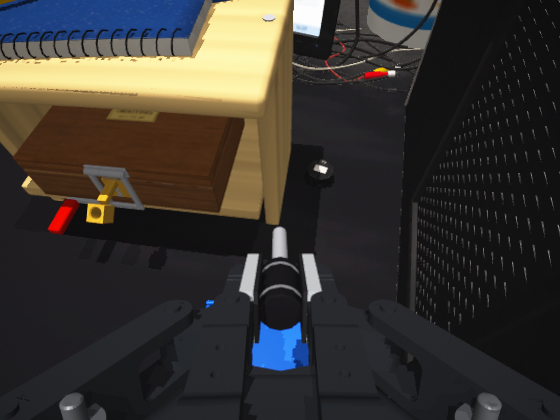

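View pics/t7.png

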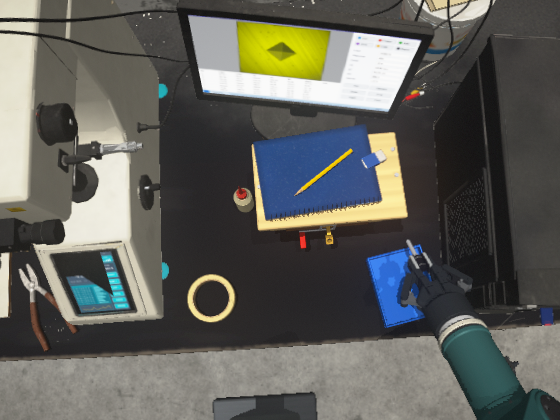

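Run:
```python
from h import *
t=load("t1")
for p,z in [((440,312),0),((437,130),0),((443,290),0),((518,305),.35),((490,40),.35),((487,37),.4)]: print(p,z,atz(t,p,z).round(3))
```

```text
(440, 312) 0 [ 0.408 -0.433  0.   ]
(437, 130) 0 [ 0.822 -0.485  0.   ]
(443, 290) 0 [ 0.454 -0.446  0.   ]
(518, 305) 0.35 [ 0.405 -0.441  0.35 ]
(490, 40) 0.35 [ 0.832 -0.474  0.35 ]
(487, 37) 0.4 [ 0.806 -0.444  0.4  ]
```

```bash
python3 -m pendant '[[255,0,-18,0,0.004,0.028,-0.017],[255,-25,0,6,0,0,0],[255,-25,0,6,0,0,0],[255,-24,0,6,0,0,0],[255,0,0,0,0,0,0]]'
python3 - <<'E'
from tgt import *
Zt=Ro.from_euler("z",9.6,degrees=True).as_matrix()
T=fr(np.radians(52),np.pi,Zt)
tip=np.array([.512,-.333,.02])
go(T,tip-.0635*T[:,2])
st=readout.get_state();R=Ro.from_rotvec(st["tool_rot"]).as_matrix();tp=st["tool_pos"]+(HZ+.0635)*R[:,2];print("tip est",tp)
im=snap("top","t8",(350,220,490,340),5.5);print(proj(im,tp)); snap("wrist","w8")
E
```

```text
t: 8.37
tool_pos: [0.42, -0.3482, 0.1323]
tool_rot: [-2.754, -0.231, -1.328]
wrist_force: [-0.5, -0.5, -0.4]
opening: 0.0166
q [-1.28  0.63  2.11  1.37  0.92 -1.05] F [-0.5 -0.5 -0.4]
turn [-0.0027  0.0086 -0.0011] shift now-axes [-30.9   0.4  25.5] shift tgt-axes [-31.1   0.3  25.3] grasp err/world [  0.8  -0.2 -40. ]
tip est [ 0.51050974 -0.332596    0.05925166]
[393.7699908  264.17035587]
```

View pics/t8.png

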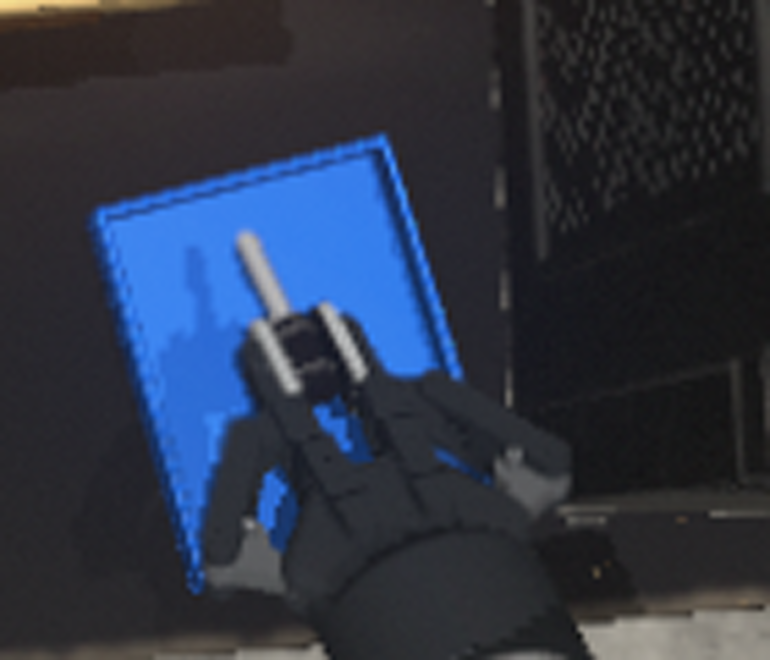

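View pics/w8.png

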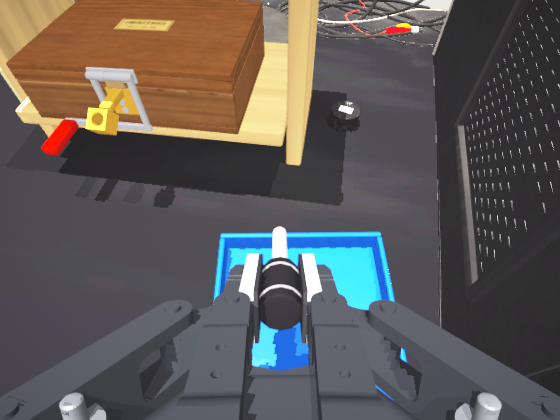

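```bash
python3 -m pendant '[[255,-15.5,0,12.5,0,0,0],[255,-15.5,0,12.5,0,0,0],[255,0,0,0,0,0,0],[255,-3,0,2.4,0,0,0],[255,-3,0,2.4,0,0,0],[255,0,0,0,0,0,0]]'
python3 - <<'E'
from tgt import *
st=readout.get_state();R=Ro.from_rotvec(st["tool_rot"]).as_matrix();tp=st["tool_pos"]+(HZ+.0635)*R[:,2];print("tip est",tp,st["wrist_force"],st["joint_pos"])
E
```

```text
t: 8.97
tool_pos: [0.4219, -0.3493, 0.0887]
tool_rot: [-2.753, -0.237, -1.338]
wrist_force: [-0.1, 0.2, -0.8]
opening: 0.0164
tip est [ 0.51296087 -0.3338643   0.01620394] [-0.10274144  0.17568163 -0.83510569] [-1.27764264  0.73059923  2.11545775  1.46130162  0.90240077 -1.19806308]
```

```bash
python3 -m pendant '[[255,-2.4,0,1.9,0,0,0],[255,-1.6,0,1.2,0,0,0],[255,0,0,0,0,0,0]]'; python3 -m pendant '[[255,-1.6,0,1.2,0,0,0],[255,0,0,0,0,0,0]]'
python3 - <<'E'
from tgt import *
st=readout.get_state();R=Ro.from_rotvec(st["tool_rot"]).as_matrix();tp=st["tool_pos"]+(HZ+.0635)*R[:,2];print("tip est",tp,st["wrist_force"])
snap("scene","s9"); snap("wrist","w9")
E
```

```text
t: 9.22
tool_pos: [0.4215, -0.3492, 0.083]
tool_rot: [-2.753, -0.236, -1.338]
wrist_force: [0.2, -0.4, -0.6]
opening: 0.0162
t: 9.38
tool_pos: [0.4213, -0.3492, 0.0807]
tool_rot: [-2.753, -0.235, -1.338]
wrist_force: [0.8, 0.0, -0.7]
opening: 0.0162
tip est [ 0.51232395 -0.33371145  0.00815473] [ 0.76769751  0.00317749 -0.70704646]
```

View pics/w9.png

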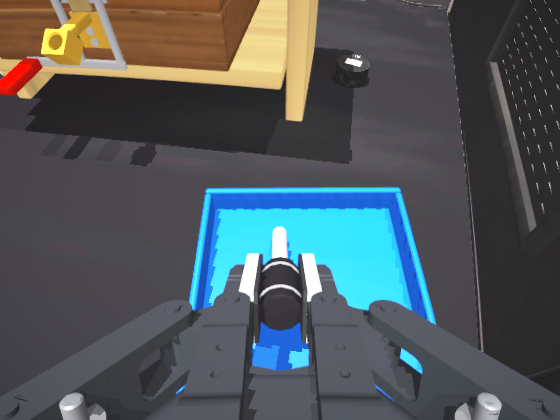

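View pics/s9.png

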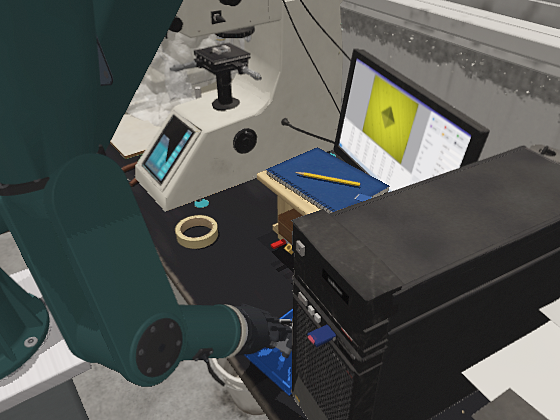

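```bash
python3 -m pendant '[[255,-1.2,0,0.9,0,0,0],[255,0,0,0,0,0,0]]';python3 -m pendant '[[255,-1.2,0,0.9,0,0,0],[255,0,0,0,0,0,0]]'
```

```text
t: 9.65
tool_pos: [0.4213, -0.3491, 0.0792]
tool_rot: [-2.752, -0.236, -1.338]
wrist_force: [-0.6, 0.2, -0.0]
opening: 0.0161
t: 9.82
tool_pos: [0.4213, -0.3491, 0.0777]
tool_rot: [-2.752, -0.236, -1.337]
wrist_force: [-0.4, 0.1, -0.3]
opening: 0.0162
```

```bash
python3 -m pendant '[[255,-1.2,0,0.9,0,0,0],[255,0,0,0,0,0,0]]';python3 -m pendant '[[255,-1.2,0,0.9,0,0,0],[255,0,0,0,0,0,0]]'
```

```text
t: 9.98
tool_pos: [0.4213, -0.3491, 0.0762]
tool_rot: [-2.752, -0.236, -1.338]
wrist_force: [0.1, 0.5, -0.0]
opening: 0.0162
t: 10.15
tool_pos: [0.4213, -0.3491, 0.0748]
tool_rot: [-2.752, -0.236, -1.338]
wrist_force: [-0.2, 0.1, 0.0]
opening: 0.0162
```

```bash
python3 -m pendant '[[255,-1.2,0,0.9,0,0,0],[255,0,0,0,0,0,0]]'
python3 - <<'E'
from tgt import *
w=snap("wrist","w10",(180,160,440,360),3)
st=readout.get_state();R=Ro.from_rotvec(st["tool_rot"]).as_matrix()
for d in(.058,.0605,.0635): print(d,proj(w,st["tool_pos"]+(HZ+d)*R[:,2]))
E
```

```text
t: 10.32
tool_pos: [0.4213, -0.3492, 0.0738]
tool_rot: [-2.751, -0.235, -1.34]
wrist_force: [-4.0, 0.0, 6.0]
opening: 0.0162
0.058 [280.11633349 242.41117819]
0.0605 [280.11652566 240.83387491]
0.0635 [280.11674973 238.99100747]
```

View pics/w10.png

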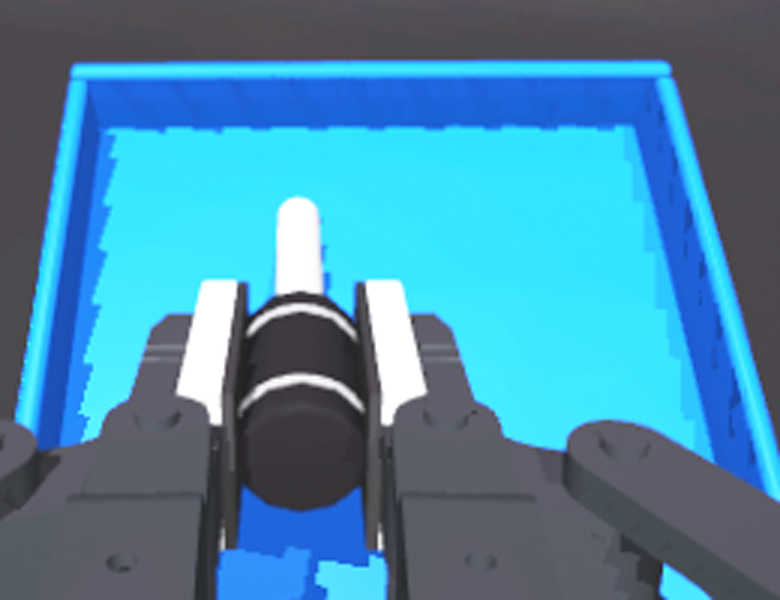

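The tip is on the tray floor (6 N) and the pin lies about 52° over. I'll release it with a small opening.

```bash
python3 -m pendant '[[190,0,0,0,0,0,0],[175,0,0,0,0,0,0],[165,0,0,0,0,0,0],[155,0,0,0,0,0,0],[155,0,0,0,0,0,0],[155,0,0,0,0,0,0]]'
python3 - <<'E'
from tgt import *
w=snap("wrist","w11",(180,160,440,360),3)
E
```

```text
t: 10.87
tool_pos: [0.4213, -0.3491, 0.0733]
tool_rot: [-2.752, -0.236, -1.338]
wrist_force: [0.2, -0.5, -0.2]
opening: 0.0338
```

View pics/w11.png

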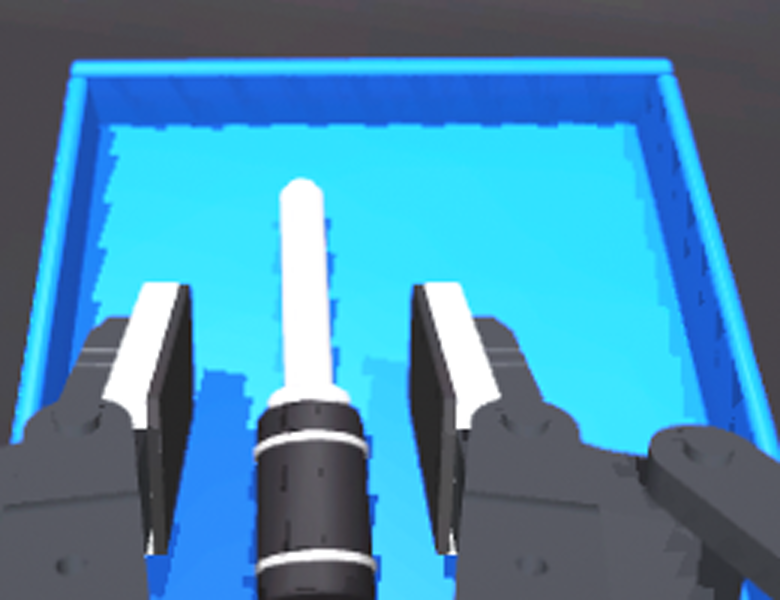

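The pin lies flat on the tray floor, wholly inside, with the fingers clear either side. I'll retreat upward and head for the tab.

```bash
python3 -m pendant '[[155,16,0,-12,0,0,0],[155,24,0,-18,0,0,0],[155,24,0,-18,0,0,0],[155,24,0,-18,0,0,0],[155,24,0,-18,0,0,0],[155,0,0,0,0,0,0]]'
cat >> tgt.py <<'E'
TAB=np.array([.5665,-.150,.062])
E
python3 - <<'E'
from tgt import *
T=fr(np.radians(40),np.pi)
go(T,TAB-.08*T[:,2])
w=snap("top","t12",(350,220,490,340),5.5); snap("wrist","w12")
E
```

```text
t: 11.42
tool_pos: [0.4252, -0.3493, 0.2183]
tool_rot: [-2.755, -0.241, -1.345]
wrist_force: [0.9, 0.5, -0.5]
opening: 0.0333
q [-1.27  0.44  2.07  1.23  0.98 -0.8 ] F [ 0.9  0.5 -0.5]
turn [-0.1014 -0.2096  0.1104] shift now-axes [  13.1 -185.8  101.3] shift tgt-axes [  11.  -196.3   79.3] grasp err/world [ 55.2 197.5 -53.7]
```

View pics/w12.png

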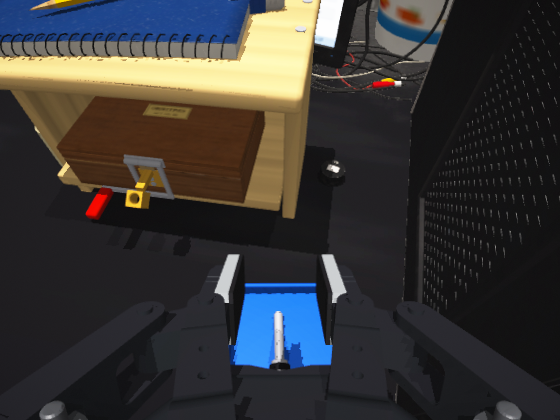

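```bash
python3 -m pendant '[[120,0,0,0,-0.051,-0.105,0.055],[120,0,0,0,-0.051,-0.105,0.055],[120,2,-39,0,0,0,0],[120,2,-39,0,0,0,0],[120,2,-39,0,0,0,0],[120,2,-39,0,0,0,0],[120,3,-39,0,0,0,0],[120,0,0,0,0,0,0]]'
python3 - <<'E'
from tgt import *
T=fr(np.radians(40),np.pi)
go(T,TAB-.08*T[:,2])
E
```

```text
t: 12.18
tool_pos: [0.4226, -0.1435, 0.2192]
tool_rot: [-2.919, -0.053, -1.076]
wrist_force: [-0.9, 1.0, -0.3]
opening: 0.0456
q [-0.85  0.18  2.35  1.36  0.55 -0.51] F [-0.9  1.  -0.3]
turn [-0.0262 -0.0081  0.0059] shift now-axes [ 8.3 11.6 78.7] shift tgt-axes [ 9.   9.5 79. ] grasp err/world [ 57.9  -8.3 -54.7]
```

```bash
python3 -m pendant '[[120,2,2,17,-0.009,-0.003,0.002],[120,2,2,17,-0.009,-0.003,0.002],[120,2,2,17,-0.008,-0.002,0.002],[120,2,2,17,0,0,0],[120,0,0,0,0,0,0]]'
python3 - <<'E'
from tgt import *
T=fr(np.radians(40),np.pi)
go(T,TAB-.08*T[:,2])
w=snap("wrist","w13")
E
```

```text
t: 12.6
tool_pos: [0.4771, -0.1597, 0.1723]
tool_rot: [2.95, 0.024, 1.077]
wrist_force: [0.1, -0.0, -0.3]
opening: 0.0454
q [-0.73  0.36  2.3   1.72  0.45 -0.79] F [ 0.1 -0.  -0.3]
turn [ 0.009  -0.0017 -0.0017] shift now-axes [-2.3 -7.9  8.2] shift tgt-axes [-2.3 -7.9  8.2] grasp err/world [ 3.4  7.9 -7.8]
```

View pics/w13.png

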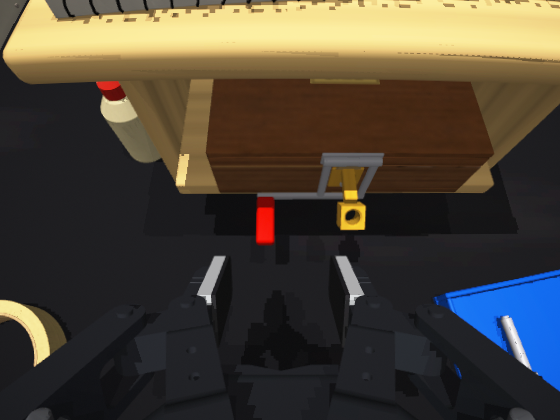

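Run:
```python
from tgt import *
w=load("w13")
p=w["pixels"][:,:,::-1][180:260,235:335]
cv2.imwrite("pics/w13z.png",cv2.resize(p,None,fx=7,fy=7,interpolation=cv2.INTER_CUBIC))
```

```text
(no output)
```

View pics/w13z.png

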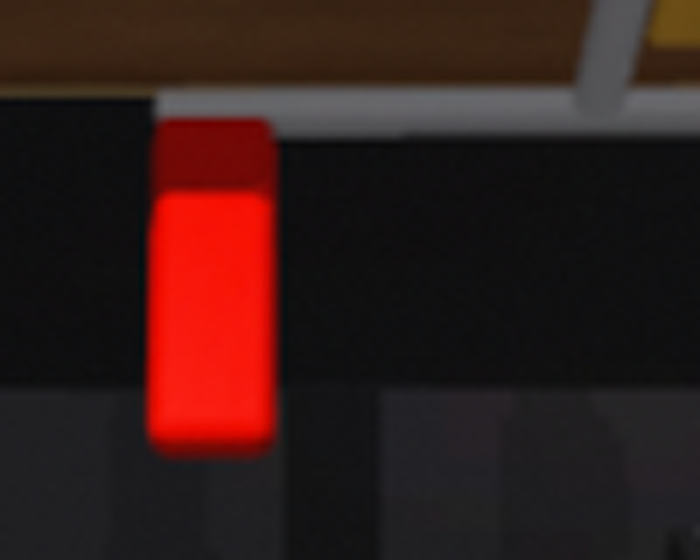

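Run:
```python
from tgt import *
w=load("w13");w2=load("w2");w3=load("w3")
k=lambda x,y:(235+x/7,180+y/7)
print("end topedge",tri([(w2,(240+568/6,165+113/6)),(w3,(190+125/6,165+484/6)),(w,k(211,437))]))
E=np.array([.5555,-.150,.0665])
print(proj(w,E),k(211,437))
T=fr(np.radians(40),np.pi)
TAB=np.array([.566,-.1495,.062])
go(T,TAB-.006*T[:,2])
```

```text
end topedge (array([ 0.55574914, -0.1498147 ,  0.06723976]), [np.float64(0.00030670637321376346), np.float64(0.0006109725623877208), np.float64(0.00036817965427972106)])
[265.99742018 242.96530081] (265.14285714285717, 242.42857142857144)
q [-0.73  0.36  2.3   1.72  0.45 -0.78] F [ 0.3  0.  -0. ]
turn [ 0.0084 -0.0016 -0.002 ] shift now-axes [-2.5 -8.5 82.9] shift tgt-axes [-2.3 -7.8 83. ] grasp err/world [ 51.4   8.9 -65.1]
```

```bash
python3 -m pendant '[[120,-1,-8,10,0.008,0,0],[120,0,0,18,0,0,0],[120,0,0,18,0,0,0],[120,0,0,18,0,0,0],[120,0,0,8,0,0,0],[120,0,0,0,0,0,0]]'
python3 - <<'E'
from tgt import *
T=fr(np.radians(40),np.pi)
TAB=np.array([.567,-.1497,.0625])
go(T,TAB-.006*T[:,2])
w=snap("wrist","w14",(150,150,420,350),2.9)
E
```

```text
t: 13.15
tool_pos: [0.5217, -0.1509, 0.1183]
tool_rot: [-2.945, -0.028, -1.077]
wrist_force: [1.4, -0.6, 0.0]
opening: 0.0456
q [-0.63  0.53  2.25  2.08  0.46 -1.08] F [ 1.4 -0.6  0. ]
turn [ 0.0018 -0.0033 -0.0016] shift now-axes [-1.2 -0.3 11.9] shift tgt-axes [-1.1 -0.3 11.9] grasp err/world [ 6.8  0.4 -9.9]
```

View pics/w14.png

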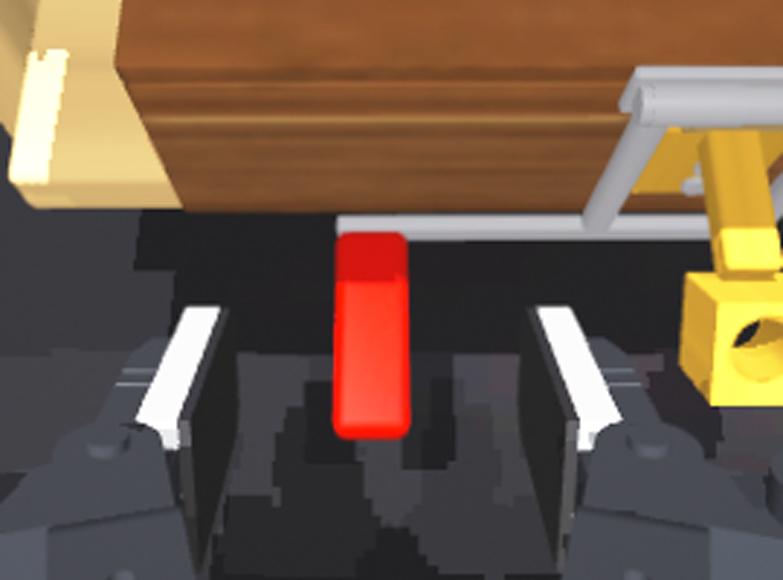

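```bash
python3 -m pendant '[[165,0,-1,0,0,0,0],[165,0,0,0,0,0,0],[165,-1,0,6,0,0,0],[165,0,0,6,0,0,0],[165,0,0,0,0,0,0]]' 25
python3 - <<'E'
from tgt import *
T=fr(np.radians(40),np.pi)
TAB=np.array([.567,-.1497,.0625])
go(T,TAB-.006*T[:,2])
w=snap("wrist","w15",(150,150,420,350),2.9)
E
```

```text
t: 13.62
tool_pos: [0.5292, -0.1502, 0.1098]
tool_rot: [-2.945, -0.028, -1.081]
wrist_force: [-0.1, -0.1, -0.2]
opening: 0.0302
q [-0.62  0.56  2.24  2.13  0.47 -1.12] F [-0.1 -0.1 -0.2]
turn [ 0.0036 -0.0056 -0.0009] shift now-axes [-1.4  0.3  0.6] shift tgt-axes [-1.4  0.3  0.6] grasp err/world [-0.7 -0.3 -1.4]
```

View pics/w15.png

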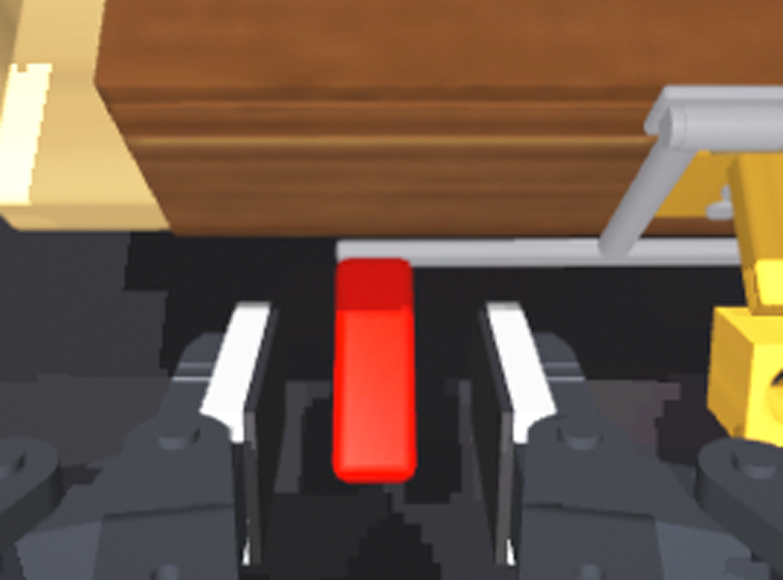

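Run:
```python
from tgt import *
w=load("w15")
k=lambda x,y:(150+x/2.9,150+y/2.9)
st=readout.get_state();R=Ro.from_rotvec(st["tool_rot"]).as_matrix();p=st["tool_pos"]
q=lambda X:((proj(w,X)-150)*2.9).round(0)
for T in ([.567,-.1497,.0625],):
  for dx,dz in((-.010,.004),(.020,.004)):
    for s in(1,-1): print(dx,dz,s,q(np.array(T)+[dx,s*.006,dz]))
for z in(.054,.07): 
  for s in(1,-1): print("pad",z,q(p+R@np.array([.011,s*.0151,z])),q(p+R@np.array([-.011,s*.0151,z])))
from scipy.optimize import least_squares
obs=[((-.01,1,.004),(335,468)),((-.01,-1,.004),(415,468)),((.024,1,.004),(336,309)),((.024,-1,.004),(411,309))]
f=lambda v:np.concatenate([proj(w,np.array(v[:3])+Z@np.array([d[0] if d[0]<0 else v[3],d[1]*.006,d[2]]))-k(*o) for d,o in obs])
r=least_squares(f,[.567,-.15,.06,.02]);print(r.x,r.fun)
```

```text
-0.01 0.004 1 [336. 471.]
-0.01 0.004 -1 [420. 472.]
0.02 0.004 1 [342. 270.]
0.02 0.004 -1 [420. 272.]
pad 0.054 [485. 350.] [480. 486.]
pad 0.054 [269. 350.] [274. 486.]
pad 0.07 [474. 304.] [470. 428.]
pad 0.07 [280. 304.] [284. 429.]
[ 0.56843069 -0.14895258  0.05484767  0.01474323] [-0.18582109  0.03871294 -0.21225392 -0.0375439   0.19790322  0.03066281
  0.22566151 -0.03191148]
```

```bash
python3 -m pendant '[[200,-1,0,0,0,0,0],[225,0,0,0,0,0,0],[255,0,0,0,0,0,0],[255,0,0,0,0,0,0],[255,0,0,0,0,0,0]]' 25
python3 - <<'E'
from tgt import *
T=fr(np.radians(40),np.pi)
TAB=np.array([.567,-.1497,.0625])
go(T,TAB-.006*T[:,2])
w=snap("wrist","w16",(150,150,420,350),2.9)
E
```

```text
t: 14.08
tool_pos: [0.5279, -0.1497, 0.1092]
tool_rot: [-2.945, -0.029, -1.08]
wrist_force: [-1.7, 2.3, 1.6]
opening: 0.0112
q [-0.62  0.56  2.25  2.13  0.47 -1.13] F [-1.7  2.3  1.6]
turn [ 0.0029 -0.0051 -0.0005] shift now-axes [-0.1  0.8  0.9] shift tgt-axes [-0.1  0.8  0.9] grasp err/world [ 0.6 -0.8 -0.8]
```

View pics/w16.png

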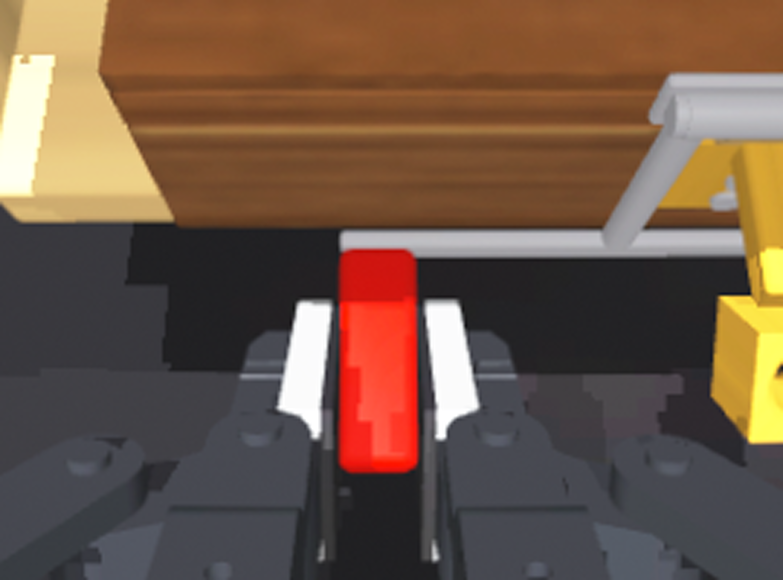

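Run:
```python
import numpy as np
P=lambda t:np.array([-25.5*np.cos(t)-44*np.sin(t),-44*np.cos(t)+25.5*np.sin(t)])
th=np.radians(np.arange(0,100,7.5))
c,s=np.cos(np.radians(40.3)),np.sin(np.radians(40.3))
X=np.array([c,s]);Zt=np.array([s,-c])
for a,b in zip(th,th[1:]):
    d=P(b)-P(a);print(np.degrees(b).round(1),(d@X).round(1),(d@Zt).round(1),d.round(1))
```

```text
7.5 -1.8 -6.4 [-5.5  3.7]
15.0 -1.0 -6.6 [-5.   4.4]
22.5 -0.1 -6.7 [-4.4  5. ]
30.0 0.8 -6.6 [-3.7  5.5]
37.5 1.6 -6.5 [-2.9  6. ]
45.0 2.5 -6.2 [-2.1  6.3]
52.5 3.2 -5.8 [-1.3  6.5]
60.0 4.0 -5.3 [-0.4  6.6]
67.5 4.6 -4.8 [0.4 6.6]
75.0 5.2 -4.1 [1.3 6.5]
82.5 5.7 -3.4 [2.1 6.3]
90.0 6.1 -2.6 [3. 6.]
97.5 6.4 -1.8 [3.7 5.5]
```

```bash
python3 -m pendant '[[255,-1.8,0,-6.4,0,0,0],[255,-1,0,-6.6,0,0,0],[255,-0.1,0,-6.7,0,0,0],[255,0.8,0,-6.6,0,0,0],[255,0,0,0,0,0,0]]'
python3 - <<'E'
from tgt import *
w=snap("wrist","w17",(150,150,420,350),2.9)
print(readout.get_state()["joint_pos"])
E
```

```text
t: 14.55
tool_pos: [0.5093, -0.1502, 0.1286]
tool_rot: [-2.945, -0.029, -1.082]
wrist_force: [0.9, 3.6, -0.6]
opening: 0.0114
[-0.6504323   0.50213671  2.27558167  2.0427352   0.46612004 -1.06273826]
```

View pics/w17.png

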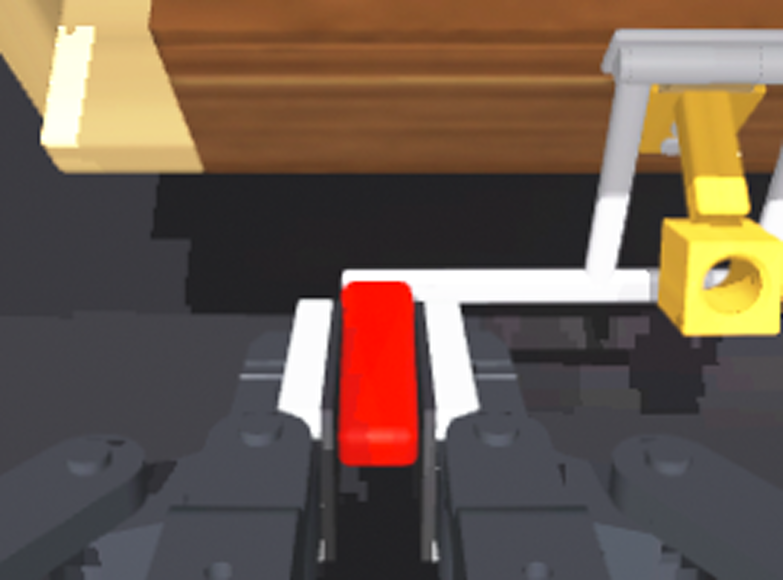

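The hasp is swinging: the crossbar has come forward and the tab is pivoting between the pads, with low forces. I'll carry on.

```bash
python3 -m pendant '[[255,1.6,0,-6.5,0,0,0],[255,2.5,0,-6.2,0,0,0],[255,3.2,0,-5.8,0,0,0],[255,4,0,-5.3,0,0,0],[255,0,0,0,0,0,0]]'
python3 - <<'E'
from tgt import *
w=snap("wrist","w18",(150,150,420,350),2.9)
print(readout.get_state()["joint_pos"])
E
```

```text
t: 15.02
tool_pos: [0.5025, -0.1502, 0.1535]
tool_rot: [-2.946, -0.028, -1.08]
wrist_force: [-0.1, 1.5, -1.1]
opening: 0.0112
[-0.66243263  0.42893038  2.27233648  1.88190031  0.4401688  -0.89632705]
```

View pics/w18.png

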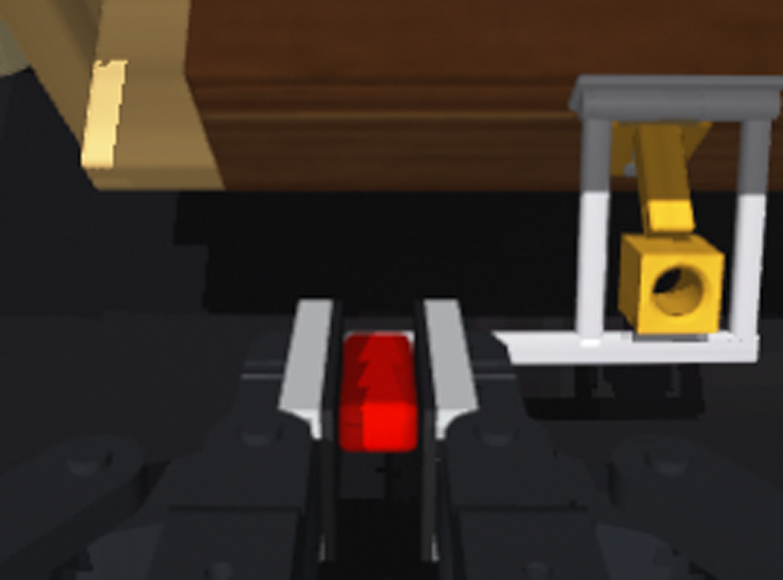

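```bash
python3 -m pendant '[[255,4.6,0,-4.8,0,0,0],[255,5.2,0,-4.1,0,0,0],[255,5.7,0,-3.4,0,0,0],[255,0,0,0,0,0,0]]'; python3 -m pendant '[[255,4,0,-1.8,0,0,0],[255,0,0,0,0,0,0]]';  python3 -m pendant '[[255,3,0,-1.1,0,0,0],[255,0,0,0,0,0,0]]'
python3 - <<'E'
from tgt import *
w=snap("wrist","w19",(150,150,420,350),2.9)
snap("scene","s19",(230,170,330,270),6)
E
```

```text
t: 15.4
tool_pos: [0.5059, -0.1501, 0.1723]
tool_rot: [-2.946, -0.028, -1.078]
wrist_force: [-3.0, -0.0, -2.1]
opening: 0.011
t: 15.57
tool_pos: [0.5076, -0.15, 0.1758]
tool_rot: [-2.946, -0.027, -1.078]
wrist_force: [-4.5, 0.1, -0.9]
opening: 0.011
t: 15.73
tool_pos: [0.5091, -0.1499, 0.1784]
tool_rot: [-2.946, -0.027, -1.077]
wrist_force: [-5.5, -0.9, -0.4]
opening: 0.0113
```

View pics/w19.png

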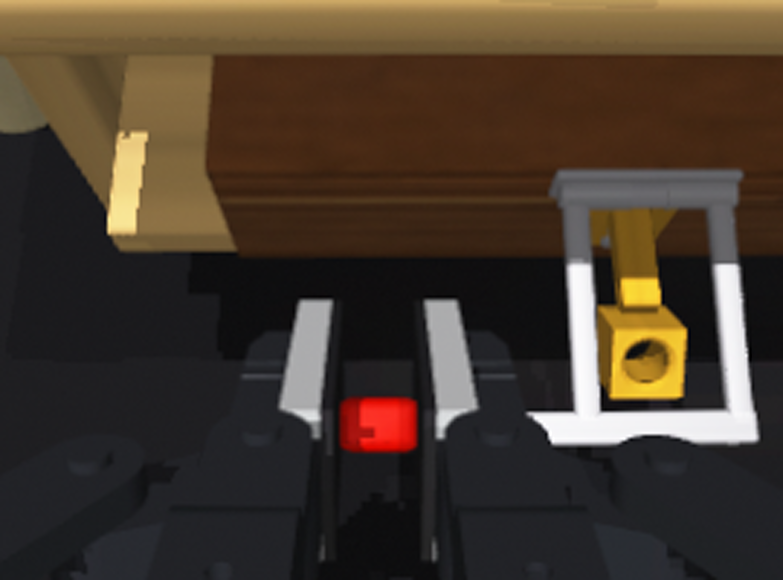

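View pics/s19.png

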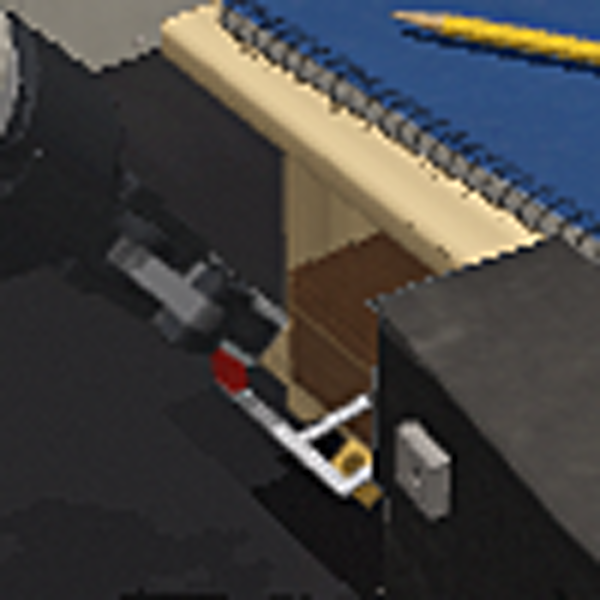

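```bash
python3 -m pendant '[[255,2,0,-0.6,0,0,0],[255,0,0,0,0,0,0]]'; python3 -m pendant '[[255,2,0,-0.5,0,0,0],[255,0,0,0,0,0,0]]'
```

```text
t: 16.0
tool_pos: [0.5101, -0.1499, 0.1801]
tool_rot: [-2.946, -0.027, -1.077]
wrist_force: [-6.8, -0.4, -2.2]
opening: 0.0115
t: 16.17
tool_pos: [0.5113, -0.1499, 0.1817]
tool_rot: [-2.946, -0.027, -1.077]
wrist_force: [-5.7, -0.7, -0.4]
opening: 0.0111
```

Run:
```python
from tgt import *
sc=snap("scene","s20",(250,205,310,265),10);w=snap("wrist","w20",(150,150,420,350),2.9)
H=np.array([.5925,-.150,.107])
for hx in (0,.002):
 for d in(70,80,85,90):
  t=np.radians(d);P=lambda x,z:H+[hx,0,0]+Z@np.array([x*np.cos(t)+z*np.sin(t),0,-x*np.sin(t)+z*np.cos(t)])
  tip=P(-.0355,-.044);bar=P(-.0015,-.044)
  print(d,"scene tip",((proj(sc,tip)-[250,205])*10).round(0),"bar",((proj(sc,bar)-[250,205])*10).round(0),"wrist tip",((proj(w,tip)-150)*2.9).round(0),"barR",((proj(w,bar+Z@np.array([0,-.063,0]))-150)*2.9).round(0))
```

```text
70 scene tip [152. 206.] bar [201. 306.] wrist tip [389. 482.] barR [716. 435.]
80 scene tip [167. 165.] bar [194. 281.] wrist tip [389. 447.] barR [730. 438.]
85 scene tip [177. 144.] bar [192. 268.] wrist tip [390. 425.] barR [737. 437.]
90 scene tip [188. 123.] bar [192. 253.] wrist tip [390. 399.] barR [745. 433.]
70 scene tip [160. 203.] bar [209. 303.] wrist tip [389. 469.] barR [714. 424.]
80 scene tip [175. 161.] bar [202. 278.] wrist tip [390. 433.] barR [729. 427.]
85 scene tip [185. 140.] bar [200. 264.] wrist tip [390. 411.] barR [736. 425.]
90 scene tip [196. 120.] bar [200. 250.] wrist tip [390. 385.] barR [743. 422.]
```

View pics/s20.png

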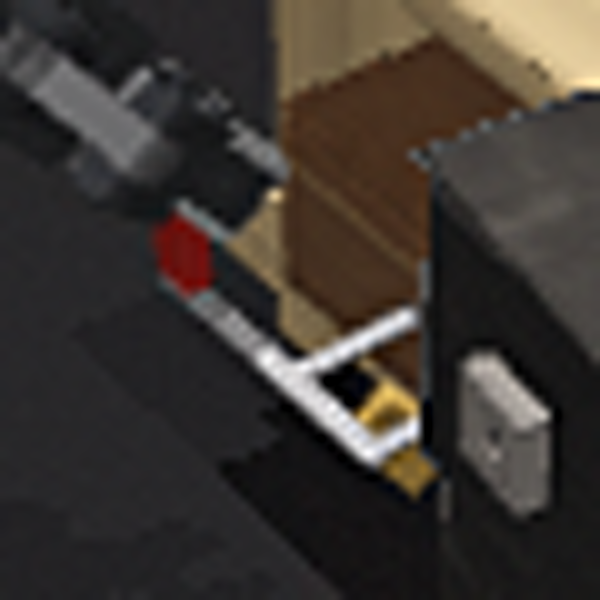

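View pics/w20.png

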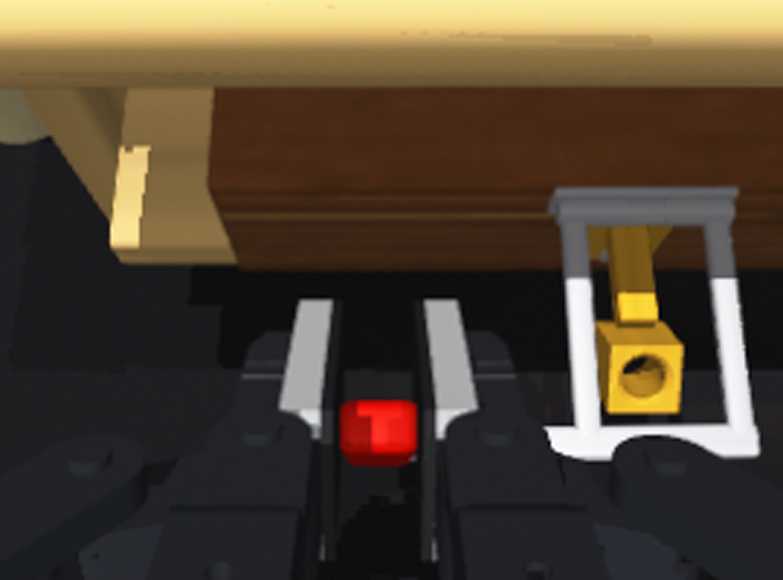

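```bash
python3 -m pendant '[[225,0,0,0,0,0,0],[200,0,0,0,0,0,0],[185,0,0,0,0,0,0],[175,0,0,0,0,0,0],[175,0,0,0,0,0,0]]'
python3 - <<'E'
from tgt import *
w=snap("wrist","w21",(150,150,420,350),2.9)
E
python3 -m pendant '[[175,0,0,-15,0,0,0],[175,0,0,-30,0,0,0],[175,0,0,-30,0,0,0],[175,0,0,-30,0,0,0],[175,0,0,0,0,0,0]]'
python3 - <<'E'
from tgt import *
w=snap("wrist","w22");snap("top","t22",(285,215,355,265),11);snap("scene","s22",(250,205,310,265),10)
print(readout.get_state()["joint_pos"].round(2))
E
```

```text
t: 16.68
tool_pos: [0.513, -0.1504, 0.1831]
tool_rot: [-2.945, -0.028, -1.083]
wrist_force: [0.4, -0.5, 1.0]
opening: 0.0268
t: 17.15
tool_pos: [0.443, -0.1511, 0.2659]
tool_rot: [-2.947, -0.031, -1.085]
wrist_force: [0.7, 0.0, 0.4]
opening: 0.0264
[-0.79  0.09  2.26  1.11  0.55 -0.15]
```

View pics/w21.png

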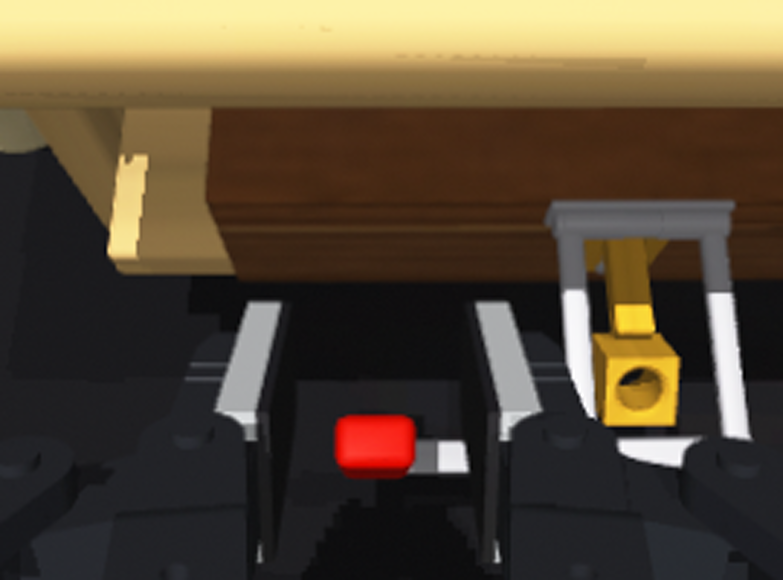

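View pics/w22.png

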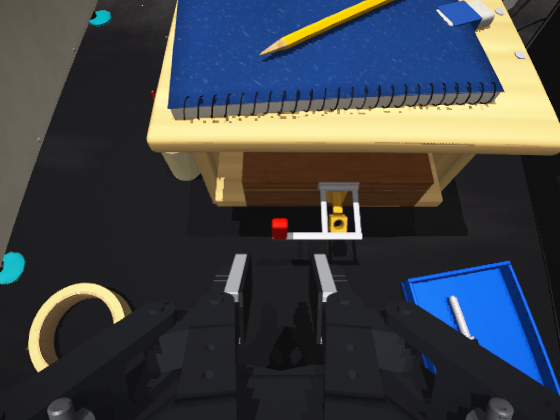

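View pics/s22.png

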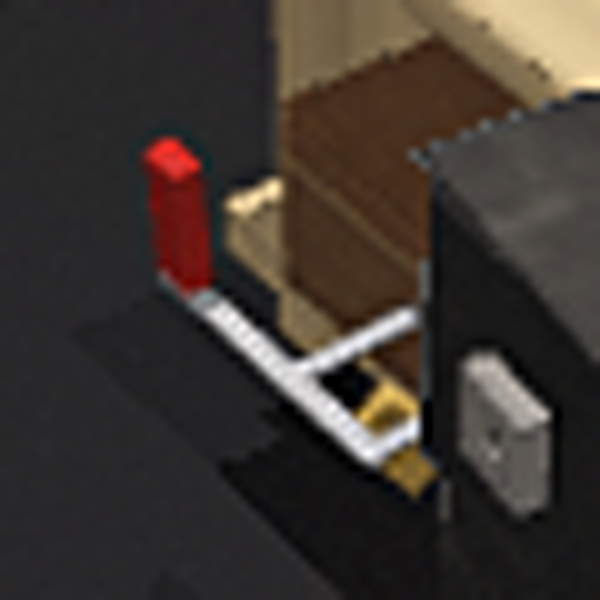

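View pics/t22.png

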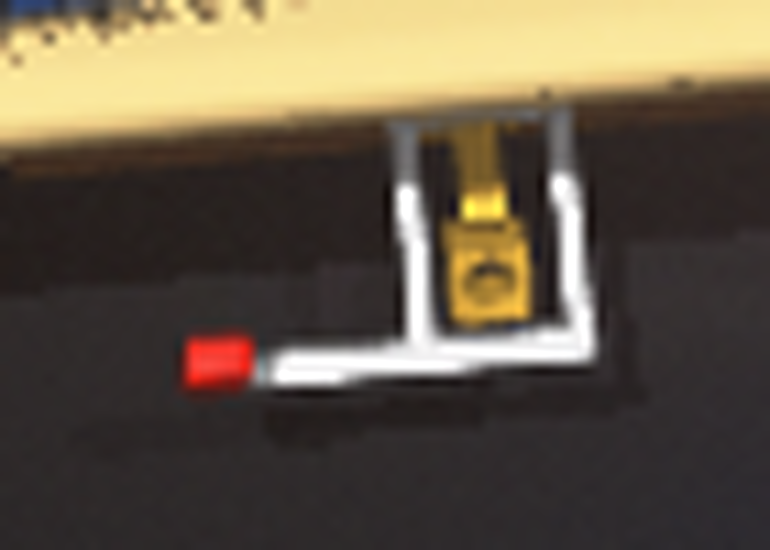

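Run:
```python
from h import *
w=load("w22")
p=w["pixels"][:,:,::-1][170:260,255:375]
cv2.imwrite("pics/w22z.png",cv2.resize(p,None,fx=6.5,fy=6.5,interpolation=cv2.INTER_CUBIC))
```

```text
(no output)
```

View pics/w22z.png

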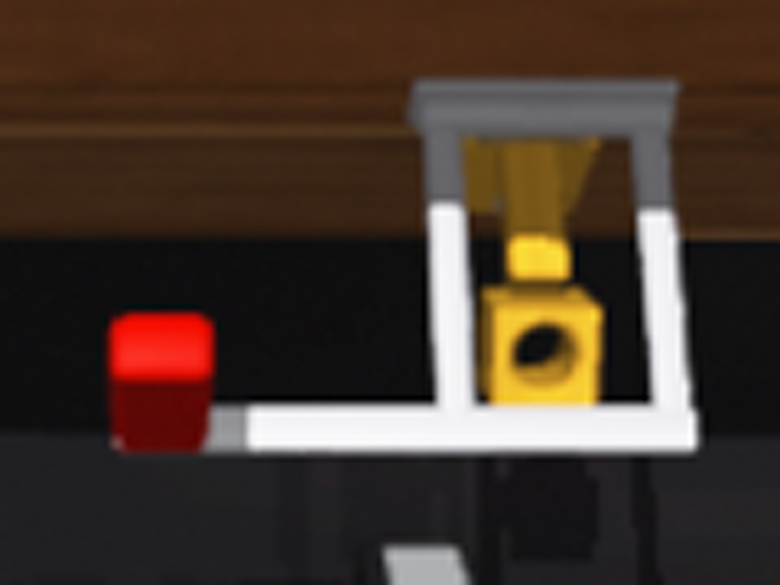

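Run:
```python
from tgt import *
from scipy.optimize import least_squares
w=load("w22");s=load("s22");t=load("t22")
kw=lambda x,y:(255+x/6.5,170+y/6.5);ks=lambda x,y:(250+x/10,205+y/10);kt=lambda x,y:(285+x/11,215+y/11)
obs=[(w,(-34-1.5,-44,0),kw(161,347)),(w,(-1.5,-44,-30),kw(345,428)),(w,(-1.5,-44,-69),kw(690,428)),
(s,(-35.5,-44,0),ks(172,158)),(s,(-1.5,-44,0),ks(187,285)),(s,(-1.5,-44,-69),ks(372,452)),
(t,(-35.5,-44,0),kt(219,357)),(t,(-1.5,-44,-30),kt(400,358)),]
obs=[o for i,o in enumerate(obs) if i not in()]
def P(v,o):
    th=v[3];x,z,y=np.array(o)/1000
    return np.array(v[:3])+Z@np.array([x*np.cos(th)+z*np.sin(th),y,-x*np.sin(th)+z*np.cos(th)])
def f(v,ob): 
    r=[]
    for im,o,uv in ob:
        e=proj(im,P(v,o))-uv
        if o[2]==-30: e=e[1:]
        r+=list(e)
    return np.array(r)
for ob in(obs,obs[:6],[obs[0],obs[1],obs[2],obs[6],obs[7]],obs[3:]):
    r=least_squares(lambda v:f(v,ob),[.5925,-.15,.107,1.5]);print(r.x,np.degrees(r.x[3]),r.fun.round(1))
```

```text
[ 0.59251353 -0.14844918  0.10234785  1.49843393] 85.85394010632567 [-0.1  0.3  0.3  0.3  0.2  0.3 -0.4  0.1 -0.6  1.   0.3 -1.  -0.3 -0.1]
[ 0.59259645 -0.14829863  0.1020455   1.50147019] 86.02790506248786 [-0.3  0.2  0.3  0.1  0.2  0.3 -0.4  0.1 -0.6  1.   0.3]
[ 0.59278242 -0.14855241  0.10219277  1.49629886] 85.73160943153306 [ 0.1  0.2  0.1  0.3  0.  -1.  -0.4 -0.2]
[ 0.59107111 -0.14971789  0.10311202  1.50463288] 86.20911368501909 [ 0.1 -0.2 -0.1 -0.4  0.8  0.5 -0.3  0.2  0.5]
```

Run:
```python
from tgt import *
from scipy.optimize import least_squares
w3=load("w3");w2=load("w2");w13=load("w13")
k3=lambda x,y:(190+x/6,165+y/6);k2=lambda x,y:(240+x/6,165+y/6);k13=lambda x,y:(235+x/7,180+y/7)
obs=[(w3,(-35.5,-40,0),k3(125,484)),(w3,(-1.5,-44,-30),k3(300,227)),
(w2,(-35.5,-40,0),k2(568,112)),(w2,(-1.5,-44,-30),k2(420,261)),
(w13,(-35.5,-40,0),k13(211,440)),(w13,(-1.5,-44,-30),k13(420,112))]
def P(v,o):
    th=v[3];x,z,y=np.array(o)/1000
    return np.array(v[:3])+Z@np.array([x*np.cos(th)+z*np.sin(th),y,-x*np.sin(th)+z*np.cos(th)])
def f(v,ob): 
    r=[]
    for im,o,uv in ob:
        e=proj(im,P(v,o))-uv
        if o[2]==-30: e=e[1:]
        r+=list(e)
    return np.array(r)
for ob in(obs,obs[:4],obs[2:]):
    r=least_squares(lambda v:f(v,ob),[.5925,-.15,.107,0]);print(r.x,np.degrees(r.x[3]),r.fun.round(1))
```

```text
[ 0.589298   -0.14894355  0.10796336 -0.05782683] -3.3132332537358007 [-0.7 -0.2  0.9 -0.3 -0.7  0.5  0.4 -0.6 -0.1]
[ 0.59006314 -0.14909508  0.10768411 -0.0466151 ] -2.670848418131626 [-0.5 -0.6  0.7 -0.5 -0.3  0.4]
[ 0.58953968 -0.14878802  0.10844641 -0.03772858] -2.16168818323224 [ 0.1 -0.2  0.4  0.  -0.3  0.4]
```

The zero-pose fit carries a −3° bias, so the 86° reading means about 89°. The hasp also stayed still against about 5 N, roughly four times the hinge friction, so it is at its stop. One last look at the whole scene.

```bash
python3 -m pendant '[[175,0,0,-20,0,0,0],[175,0,0,-20,0,0,0],[175,0,0,0,0,0,0],[175,0,0,0,0,0,0]]'
python3 - <<'E'
from h import *
a=load("t1");b=snap("top","t30",(180,110,460,335),2.85)
for n,(x0,y0,x1,y1) in dict(tape=(180,268,242,328),oil=(230,184,256,214)).items():
    print(n,np.abs(a["pixels"][y0:y1,x0:x1].astype(int)-b["pixels"][y0:y1,x0:x1]).mean())
print(readout.get_state()["wrist_force"],readout.get_state()["t"])
E
```

```text
t: 17.63
tool_pos: [0.4193, -0.152, 0.2932]
tool_rot: [-2.945, -0.028, -1.082]
wrist_force: [-0.4, -0.1, 0.5]
opening: 0.0268
tape 0.8755376344086021
oil 0.8538461538461538
[-0.01555791  1.09543671  0.14144847] 17.6833
```

View pics/t30.png

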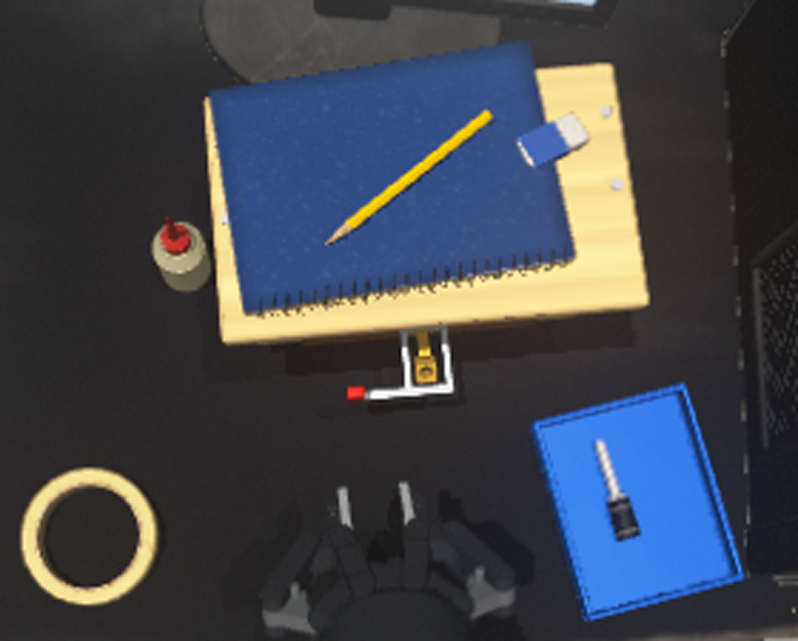

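The pin lies flat in the tray at crop (615,490), the hasp stands out level, the tape and oil bottle have not moved, and the gripper touches nothing. I'm handing it in.

```bash
python3 -c "
from bench import order
print(order.sign_off())"
```

```text
the job is handed in; nothing more can be done
None
```

I drew the pin straight out of the leaning sleeve, set its tip on the blue tray's floor and released it. I then pinched the red tab, swung the hasp up to its stop and backed off. The job was handed in at about 17.7 s of the 58 s allowed.

**Last checks:**
- **Pin:** it lies flat on the tray floor, wholly inside the walls.
- **Hasp:** it stands straight out and stayed put after release. My image fit first read about 86°. The same fit on the closed hasp read about 3° low, so I take it as about 89°. It also stayed still while I pushed on with 5–7 N, well over the hinge friction, which means it was at its stop.
- **Tape and oil bottle:** the before and after pictures match.
- **Coupon:** I never went near it, but it is hidden in the top view, so I have no before-and-after comparison for it.
- **Forces:** every wrist reading I took was under about 7 N, and the gripper was touching nothing at the end.

**One disagreement:** the pin tip met the tray floor about 7 mm lower than I had calculated. I had gripped the pin about 3 mm off its axis, and I lowered it in small steps until contact.

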